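Start the seized lid-hinge pin of the electric mitad with a drift punch

TASK

The pin of the mitad's lid hinge has rusted in: take the drift punch from the aluminium tray, feel its tip into the hinge bore on the pin's headless end, and press the pin out from that side until the gap under its head is about 25 mm, so that it can be drawn by hand later; leave it standing so and lay the punch back in the tray. Press slowly and moderately, without knocking or shoving hard on the pin or the hinge. Do not pull on the pin with the fingers, lift the lid, or disturb the cups and the ladle.

Things in the scene. Friction and masses are not known exactly. Their poses are not given: they have to be found in the camera images.
- mitad: round electric injera cooker, 440 mm across, fixed, on 50 mm feet, rim 114 mm high; origin on the bench under its centre, z up. On its -y side, 258 mm from the centre and about 118 mm above the bench, is the lid hinge: three steel eyes 26 mm square in one line along x. Straps and wall lie to +y of the hinge; it is open on its -y side, above, and before both ends
- hinge_mark (a point): where the middle of the near face of the hinge's first eye was when new; +x points into the 10 mm square-edged bore, which runs level for 40 mm through the eyes, z up. The hinge has been knocked: the real face and bore now lie up to 5 mm off in y, 2.5 mm in z and 1 mm in x, and the bore turned in yaw by up to 0.015 rad. Only touch or sight tells; over 22 N bends it more
- pin (a joint): gap (m) between the last eye's far face and the head of the pin, 0 when fully home, 0 to 0.003 at the start, grows as the pin is pressed along the bore's +x. Steel pin, shank 9 mm, head 16 mm across and 5.5 mm thick. It takes 8 N to slide, and 2.5 N more for every 10 mm/s; stays where it is left; over 22 N spoils it. Its headless end is inside the bore, 4 mm plus this gap from the near face
- punch_grip (a point): where to hold the drift punch, on its axis, +x to its tip: steel, 140 mm, 112 g, lying level in the tray, axis 6.5 mm above what it lies on. Blue octagonal body, 13 mm across flats, from 58 mm behind this point to 22 mm ahead; 10 mm taper; then a plain 7.5 mm tip 50 mm long, ending 82 mm ahead. Hold it firmly: a light grip lets it tilt and slip under the push
- punch_tip (a point): centre of the flat end face of the punch's tip, +x out of the tip along the punch
- tray_floor (a point): centre of the inner floor of the aluminium tray, 3 mm above the bench; 300 x 220 x 20 mm outside (x, y, z), walls and floor 3 mm, 0.6 kg, loose, partly under the hinge; z up
- lid (a joint): opening angle (rad) of the mitad's lid about the hinge line, 0 shut, growing as it is lifted; a shallow aluminium cone, 0.9 kg
- lid_knob (a point): underside of the black knob at the top of the lid, 193 mm above the bench
- cup_a_mid (a point): small white handleless ceramic cup, 68 mm across the rim and 52 mm high, loose, this point half-way up its axis
- cup_b_mid (a point): small blue handleless ceramic cup, 68 mm across the rim and 52 mm high, loose, this point half-way up its axis
- ladle_bowl (a point): middle of the bowl of a yellow plastic ladle lying on the bench, bowl 84 mm across, 34 mm high, handle 230 mm long to this frame's -x
Not all that is in view belongs to the job. What is meant by the part that bears punch_grip is not red, and is the larger of those in its own colour.

How it is judged:
By the outcome, as a careful person would: the job done as asked, in the order asked, and still so for the second after the job is handed in, with the robot touching nothing.
It also fails if it takes over 70 s, if anything falls off the work surface, if the arm or the gripper's body presses on something with over 40 N, if the wrist force passes 120 N, or if a joint passes its speed limit or range.

ROBOT

A 6-joint arm with a two-finger parallel gripper is mounted at the origin on the work surface. World frame = base frame: x ahead of the robot, y to its left, z up, the work surface at z = 0. Lengths are in mm, angles in rad, forces in N, time in s.
With the tool pointing down it reaches from about 350 to 875 mm from the base axis. Payload 4.2 kg.
Tool frame: the origin (TCP) lies at the very end of the fingers, on their centre line; the grasp point (between the pads) lies arm.grip_depth behind it (arm.grip_depth is the distance from the TCP to the grasp point, in mm); x points along the fingers, y is the direction in which the jaws open and shut, and the axes are right-handed (so a half turn about x gives the same grasp; the last joint's range is limited). The gripper opens to 85 mm and grips with 20 to 120 N. Pads are 22 mm wide; open, the fingers measure 114 mm over their backs; the gripper's body (76 mm by 85 mm) begins 54 mm behind the grasp point. The pads swing forward as they close: fully open they stand 13 mm farther back than shut.
Start: joints at [0.259, 0.385, 0.008, 0, -1.194, -0.259], TCP at [624.979, 0.025, 231.312] pointing down, gripper open.
Joint ranges: [-3.14, 3.14], [-1.21, 2.06], [-1.07, 1.41], [-3.16, 2.05], [-2.99, -0.16], [-3.1, 3.1]. Speed limits (rad/s): [2.79, 2.79, 3.14, 3.14, 3.14, 3.14].

INTERFACE

Orientations are given as a unit quaternion [x, y, z, w].
In Python, from bench import arm, get_image, models gives the robot as it stands.
- The arm moves only by the tool arm_command, never from a script. Its argument "rows" is a list of rows, each an object of numbers: "dx", "dy", "dz": the shift along the tool's x, y, z in m; "wx", "wy", "wz": the turn, a rotation vector about the tool's x, y, z in degrees; "gripper": the closure, from -1 (fully open) to 1 (shut). A call has exactly 8 rows; each row is the pose to reach, as a shift and turn from the pose measured when the call began, along the tool's axes at that moment; what a row does not reach only later rows make up. A row lasts 1/10 s, in which the tool goes at most 50 mm and 8.59 degrees, less where a joint would pass 70% of its speed; a pose out of reach is approached as far as the arm can. A call with a gripper value outside its range is refused whole. The fingers move at their own pace and stop on an object; the grip force is fixed at half the most. Time passes only in rows, so rows that repeat a pose let the fingers close, or fill a call up. It gives the time, the measured TCP pose, the force and the opening at its end, in the units of the state.
- arm.read_state(): the state, without advancing time (a new reading comes with each control period).
- get_image(name): name is "scene" or "side" or "wrist"; returns a dict with "img" (400x640x3 uint8, red, green, blue), "K" (3x3 intrinsics, pixels), "rvec" (rotation vector, rad) and "tvec" (3), from world to camera coordinates, as OpenCV has them; the wrist camera has in their place "T_tool_cam" (4x4, takes a point from camera to tool coordinates, whose origin is the TCP and whose axes are the tool frame's). Camera axes: x right, y down, z forward; pixel columns grow to the right and rows downward; lengths in mm; the calibration is good to about 2 mm. A picture is of the moment at which its call begins: read the wrist's pose just before it. There is no depth.
- arm.job_done(): hands the job in, once; it reports no verdict.
Trained networks look in the newest picture that a camera, given by its name, has taken for a name from the list of things; names that differ only in an ending like _2 or _b are one class to them, and where a whole thing is asked for, a point or a joint stands for the part that bears it (a point fixed in the world has none). Each returns a list of dicts, best first, with "conf" (0 to 1); they miss things now and then, are a little off and sometimes report something else, mostly with a low value. They report only what shows in the picture. A call takes as long as a camera call. They do not tell look-alikes from the thing itself.
- models.cut_out(camera, query): "mask" (400x640 bool, what is visible of it) and "extent" ([left, top, right, bottom] in pixels, round what is visible of it).
The state is a dict: "clock": time; "joints": joint angles; "joint_vel": joint speeds; "joint_efforts": joint torques, N m; "position": TCP position; "ee_rot": TCP orientation; "contact_force": force on the tool from outside, world axes, zero at the start; "wrist_torque": the same for the moment, N m; "gripper_width": finger opening in mm.
Only numpy, scipy, OpenCV 4.12 (cv2) and the standard library are available. Lean on these libraries where they do the work, as an engineer would, in place of code of your own. Each camera call takes 0.05 s, during which the arm holds its last target.

## Working session

There is one attempt and no reset: what is moved stays moved. The work goes in short steps, Python scripts to look and compute and a tool call to move; the robot and the scene stay as the last step left them, time stands still between calls to the robot, and variables do not carry over. Pictures are saved under pics/ and viewed, and the job is handed in when it is done.

Besides the shell and the picture viewer there is one more tool, called after ">>>" in YAML: its name, and indented under it one key for each argument. arm_command: Moves the arm, as the interface text tells. Its arguments: {"type":"object","properties":{"rows":{"type":"array"}},"required":["rows"]}

```bash
ls; mkdir -p pics; cat > h.py <<'E'
import numpy as np,cv2
from bench import arm,get_image,models
from scipy.spatial.transform import Rotation as R
def save(n,im): cv2.imwrite(f'pics/{n}.png',cv2.cvtColor(im,cv2.COLOR_RGB2BGR))
def cam(g,st=None):
    K=np.array(g['K'],float)
    if 'rvec' in g:
        Rm=cv2.Rodrigues(np.array(g['rvec'],float))[0];t=np.array(g['tvec'],float).ravel()
    else:
        T=np.array(g['T_tool_cam'],float);W=np.eye(4);W[:3,:3]=R.from_quat(st['ee_rot']).as_matrix();W[:3,3]=st['position']
        M=np.linalg.inv(W@T);Rm=M[:3,:3];t=M[:3,3]
    return K,Rm,t
def proj(c,p):
    K,Rm,t=c;q=(Rm@np.atleast_2d(p).T).T+t;q=(K@q.T).T;return q[:,:2]/q[:,2:]
def onz(c,px,z):
    K,Rm,t=c;o=-Rm.T@t;out=[]
    for u,v in np.atleast_2d(px):
        d=Rm.T@np.linalg.inv(K)@np.array([u,v,1.]);out.append(o+d*(z-o[2])/d[2])
    return np.array(out)
def tri(cs,pxs):
    A=[];b=[]
    for (K,Rm,t),(u,v) in zip(cs,pxs):
        o=-Rm.T@t;d=Rm.T@np.linalg.inv(K)@np.array([u,v,1.]);d/=np.linalg.norm(d);P=np.eye(3)-np.outer(d,d);A.append(P);b.append(P@o)
    return np.linalg.lstsq(np.vstack(A),np.hstack(b),rcond=None)[0]
E
python3 - <<'E'
from h import *
st=arm.read_state();print(st, getattr(arm,'grip_depth',None))
for n in ['scene','side','wrist']:
    st=arm.read_state();g=get_image(n);save(n+'0',g['img']);c=cam(g,st);print(n,c[0].tolist(),(-c[1].T@c[2]).round(),c[1][2].round(2))
    for q in ['mitad','pin','punch_grip','tray_floor','lid','cup_a_mid','ladle_bowl','lid_knob']:
        for r in models.cut_out(n,q): print(q,round(r['conf'],2),np.round(r['extent']),r['mask'].sum())
E
```

```text
pics
{'clock': 0.0, 'joints': array([ 2.58545264e-01,  3.85589993e-01,  6.61026637e-03, -5.18739936e-04,
       -1.19398842e+00, -2.58626414e-01]), 'joint_vel': array([-0.00012378, -0.00119016,  0.00024781,  0.00098314,  0.00126887,
        0.00115962]), 'joint_efforts': array([-9.55001960e-04, -3.92286408e+01,  1.88399577e+01,  4.18616563e+00,
       -4.72148502e-03,  8.27910434e-07]), 'position': array([ 6.24411502e+02, -1.06786658e-02,  2.30192378e+02]), 'ee_rot': array([-0.49939814,  0.50064586,  0.50046496,  0.49948978]), 'contact_force': array([-0.06594256, -1.07512716,  0.3457602 ]), 'wrist_torque': array([0.00358618, 0.11910642, 0.00025305]), 'gripper_width': 85.69341592455723} 18.700000000000003
scene [[410.4050632479385, 0.0, 330.01068323449454], [0.0, 410.4050632479385, 201.23365855494396], [0.0, 0.0, 1.0]] [ 965.  430. 1007.] [-0.35 -0.42 -0.84]
mitad 0.94 [341. 229. 551. 399.] 30227
punch_grip 0.72 [259. 296. 307. 328.] 254
punch_grip 0.71 [318. 212. 361. 239.] 181
punch_grip 0.66 [429. 201. 441. 212.] 48
tray_floor 0.73 [281. 185. 410. 297.] 6381
lid 0.67 [345. 226. 556
[... 788 characters left out ...]
004232095889, 0.0, 318.2444714369817], [0.0, 306.4004232095889, 192.02945629646075], [0.0, 0.0, 1.0]] [624. -70. 374.] [-0.    0.28 -0.96]
mitad 0.57 [234. 302. 517. 400.] 3944
pin 0.56 [348. 294. 361. 313.] 145
punch_grip 0.98 [503. 251. 584. 258.] 433
punch_grip 0.85 [126. 193. 171. 278.] 995
punch_grip 0.84 [300. 156. 413. 180.] 1032
tray_floor 0.89 [233. 102. 503. 291.] 39265
tray_floor 0.63 [371. 325. 514. 400.] 936
lid 0.63 [370. 322. 511. 400.] 950
lid 0.48 [236. 306. 512. 400.] 3734
ladle_bowl 0.87 [123.   0. 144.  31.] 454
ladle_bowl 0.7 [232. 303. 513. 400.] 4009
lid_knob 0.74 [369. 324. 512. 396.] 920
lid_knob 0.51 [124.   0. 145.  30.] 457
lid_knob 0.37 [234. 305. 515. 400.] 3835
```

View pics/scene0.png

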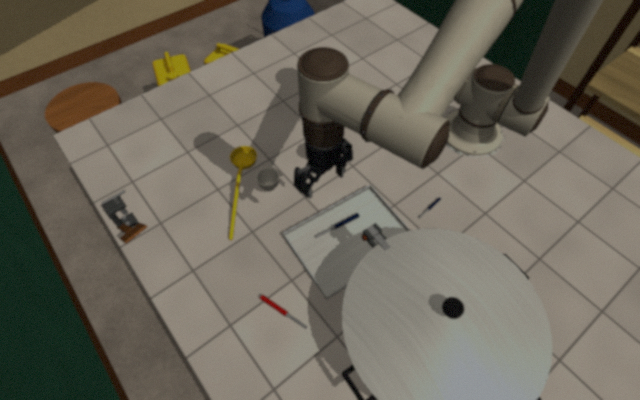

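View pics/side0.png

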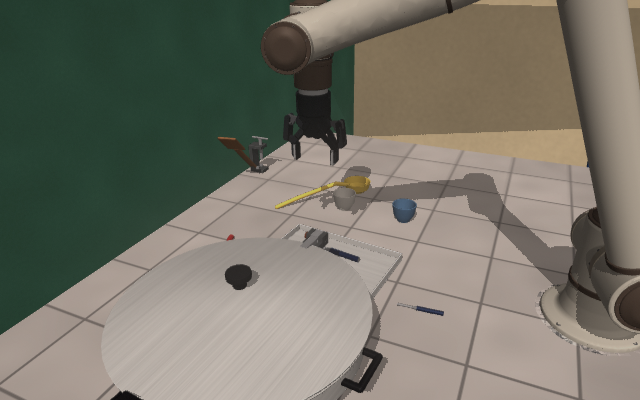

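View pics/wrist0.png

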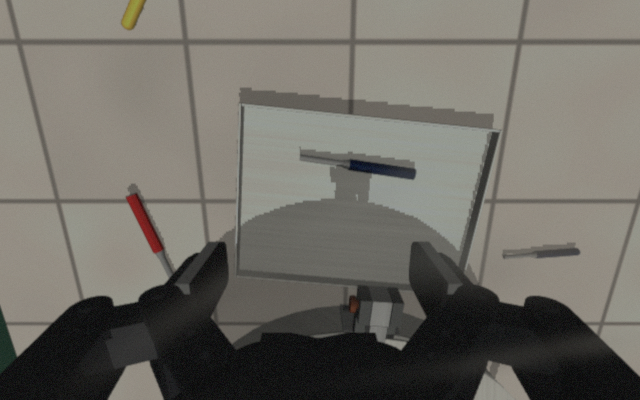

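```bash
python3 - <<'E'
from h import *
st=arm.read_state();print(R.from_quat(st['ee_rot']).as_matrix().round(3), st['position'],arm.read_state()['position'],st['clock'])
g=get_image('wrist');W=cam(g,st);save('w_a',cv2.resize(g['img'][90:350,230:520],None,fx=2.7,fy=2.7,interpolation=cv2.INTER_CUBIC))
s=get_image('scene');S=cam(s);save('s_a',cv2.resize(s['img'][180:290,280:410],None,fx=5,fy=5,interpolation=cv2.INTER_CUBIC))
d=get_image('side');D=cam(d);save('d_a',cv2.resize(d['img'][215:305,270:410],None,fx=5,fy=5,interpolation=cv2.INTER_CUBIC))
print('knob',tri([S,D],[(453,307),(238,275)]))
print('knob z200',onz(S,(453,307),200),onz(D,(238,275),200))
for p,z in [((414,173),9.5),((350,165),9.5),((300,154),9.5)]: print(onz(W,p,z))
print('tray corners',onz(W,[(242,105),(497,131),(238,276),(463,290)],20))
print('hinge',onz(W,[(356,290),(400,290)],131))
for q in ['punch_grip']:
  for r in models.cut_out('wrist',q):
    ys,xs=np.nonzero(r['mask']);print(r['conf'],r['extent'],xs.mean(),ys.mean())
E
```

```text
[[-0. -1.  0.]
 [ 0.  0.  1.]
 [-1.  0.  0.]] [6.24974278e+02 2.23305403e-02 2.31308628e+02] [6.24974278e+02 2.23305403e-02 2.31308628e+02] 1.35
knob [588.36144412 376.93082831 190.25914284]
knob z200 [[591.68417857 376.32894296 200.        ]] [[580.52500834 389.34812439 200.        ]]
[[507.58889447  10.38275561   9.5       ]]
[[585.66331085   0.60244336   9.5       ]]
[[645.78714772 -12.66450325   9.5       ]]
tray corners [[708.76696626 -68.92725968  20.        ]
 [420.86008481 -40.80370875  20.        ]
 [728.43461137 145.53334927  20.        ]
 [432.40082293 166.09119442  20.        ]]
hinge [[589.5996126   92.25130558 131.        ]
 [549.66772113  92.20589811 131.        ]]
0.76 [124.1, 194.4, 172.9, 279.3] 148.60057747834458 231.26082771896054
0.74 [300.2, 152.3, 412.6, 177.5] 365.30616302186877 167.1013916500994
```

View pics/w_a.png

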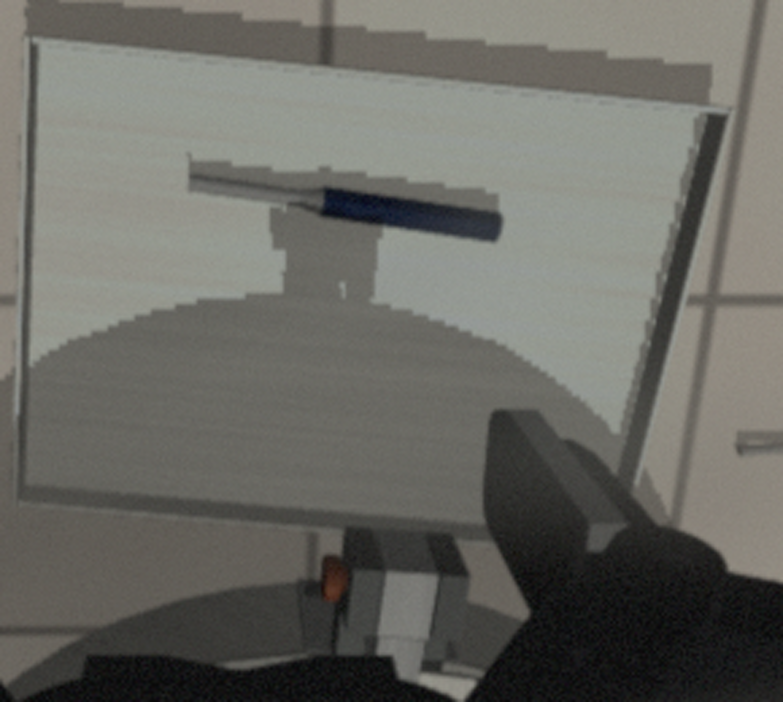

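View pics/s_a.png

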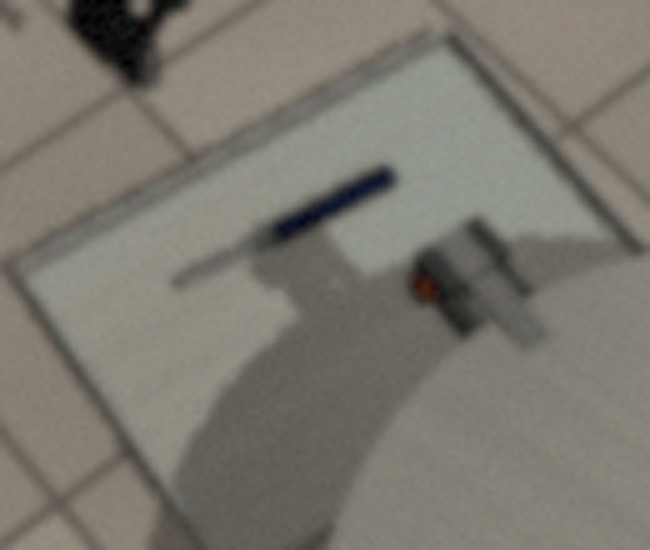

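View pics/d_a.png

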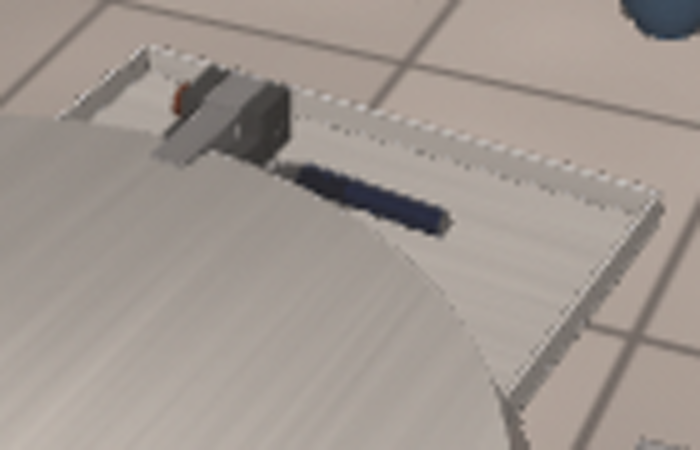

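The punch candidates, by wrist pixel, are:
- The red one, at (145,225).
- A small dark-blue one outside the tray, at (540,253).
- The larger blue one in the tray, at (365,167).

I choose the one in the tray. It measures 140 mm long and its tip points to +x. The orange pin head is on the hinge's +x side, at (353,303), so the near face is on the -x side. I'll look at that face first.

>>> arm_command:
  rows:
    - {"dx":0.01,"dy":0.03,"dz":0.02,"wz":-8,"gripper":-1}
    - {"dx":0.025,"dy":0.06,"dz":0.045,"wz":-16,"gripper":-1}
    - {"dx":0.04,"dy":0.09,"dz":0.07,"wz":-24,"gripper":-1}
    - {"dx":0.05,"dy":0.115,"dz":0.09,"wz":-32,"gripper":-1}
    - {"dx":0.061,"dy":0.133,"dz":0.1,"wz":-40,"gripper":-1}
    - {"dx":0.061,"dy":0.133,"dz":0.1,"wz":-40,"gripper":-1}
    - {"dx":0.061,"dy":0.133,"dz":0.1,"wz":-40,"gripper":-1}
    - {"dx":0.061,"dy":0.133,"dz":0.1,"wz":-40,"gripper":-1}

```text
validation failed for argument at $.ro...
```

```bash
python3 - <<'E'
from h import *
st=arm.read_state();print(st['position'],st['clock'],st['contact_force'])
g=get_image('wrist');W=cam(g,st);save('w1',g['img'])
print(proj(W,[(549.7,119,118)]))
np.savez('w1',img=g['img'],K=W[0],R=W[1],t=W[2])
u,v=proj(W,[(549.7,119,118)])[0].astype(int);u0=max(u-50,0);v0=max(v-40,0);print(u0,v0)
save('w1c',cv2.resize(g['img'][v0:v0+80,u0:u0+100],None,fx=8,fy=7.5,interpolation=cv2.INTER_CUBIC)[:600])
E
```

```text
[6.24954095e+02 1.76461012e-02 2.31283259e+02] 1.55 [0.55724909 0.09367035 0.31374328]
[[394.46460495 306.30021318]]
344 266
```

View pics/w1.png

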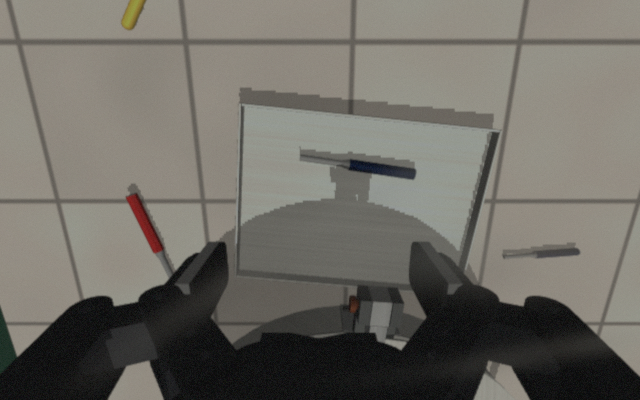

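View pics/w1c.png

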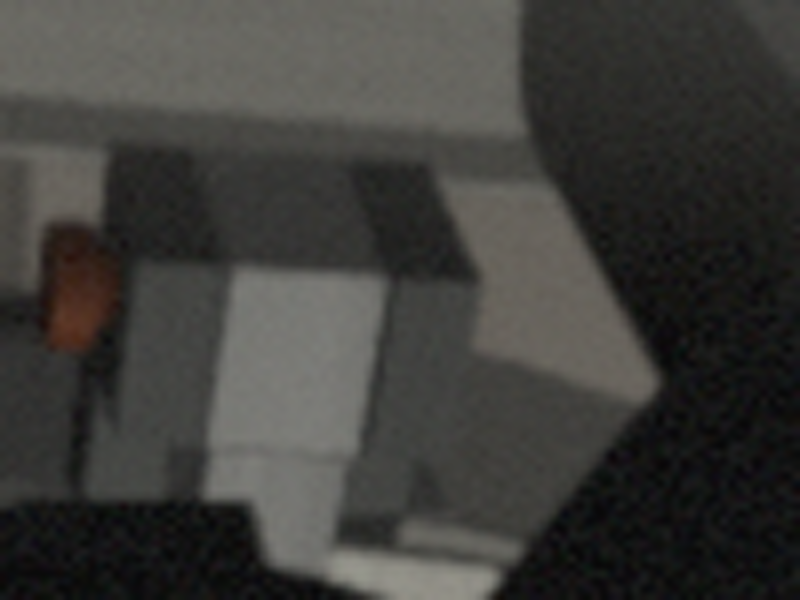

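The move was refused, so every row probably needs all the keys.

>>> arm_command:
  rows:
    - {"dx":0.01,"dy":0.03,"dz":0.02,"wx":0,"wy":0,"wz":-8,"gripper":-1}
    - {"dx":0.025,"dy":0.06,"dz":0.045,"wx":0,"wy":0,"wz":-16,"gripper":-1}
    - {"dx":0.04,"dy":0.09,"dz":0.07,"wx":0,"wy":0,"wz":-24,"gripper":-1}
    - {"dx":0.05,"dy":0.115,"dz":0.09,"wx":0,"wy":0,"wz":-32,"gripper":-1}
    - {"dx":0.061,"dy":0.133,"dz":0.1,"wx":0,"wy":0,"wz":-40,"gripper":-1}
    - {"dx":0.061,"dy":0.133,"dz":0.1,"wx":0,"wy":0,"wz":-40,"gripper":-1}
    - {"dx":0.061,"dy":0.133,"dz":0.1,"wx":0,"wy":0,"wz":-40,"gripper":-1}
    - {"dx":0.061,"dy":0.133,"dz":0.1,"wx":0,"wy":0,"wz":-40,"gripper":-1}

```text
clock: 2.4
position: [555.7, 56.0, 244.4]
ee_rot: [0.639, -0.338, -0.295, -0.624]
contact_force: [1.9, -1.4, 2.3]
gripper_width: 85.7
```

```bash
cat > look.py <<'E'
import sys
from h import *
def look(n,p=(549.7,119,118),w=100,h=75):
    st=arm.read_state();print(st['position'].round(2),st['clock'],st['contact_force'].round(2),round(st['gripper_width'],2),R.from_quat(st['ee_rot']).as_matrix().round(3).tolist())
    g=get_image('wrist');W=cam(g,st);save(n,g['img'])
    np.savez(n,img=g['img'],K=W[0],R=W[1],t=W[2])
    u,v=proj(W,[p])[0].astype(int);u0=min(max(u-w//2,0),640-w);v0=min(max(v-h//2,0),400-h);print('crop origin',u0,v0,'proj',u,v)
    f=min(800//w,600//h)
    save(n+'c',cv2.resize(g['img'][v0:v0+h,u0:u0+w],None,fx=f,fy=f,interpolation=cv2.INTER_CUBIC));print('f',f)
    return W
if __name__=='__main__': look(sys.argv[1])
E
python3 look.py w2
```

```text
[555.67  55.98 244.35] 2.4 [ 1.93 -1.37  2.27] 85.67 [[0.597, -0.801, 0.045], [-0.064, 0.008, 0.998], [-0.8, -0.598, -0.046]]
crop origin 360 233 proj 410 270
f 8
```

View pics/w2.png

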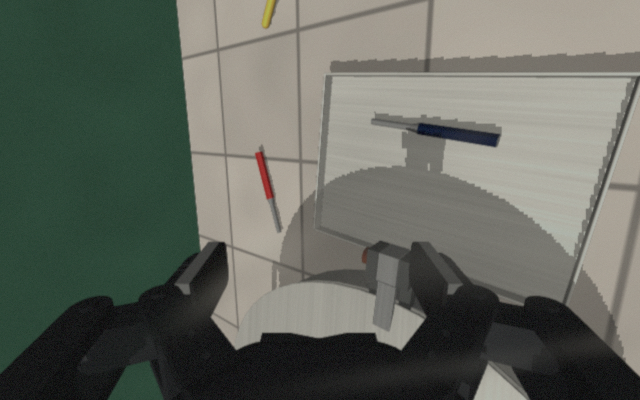

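View pics/w2c.png

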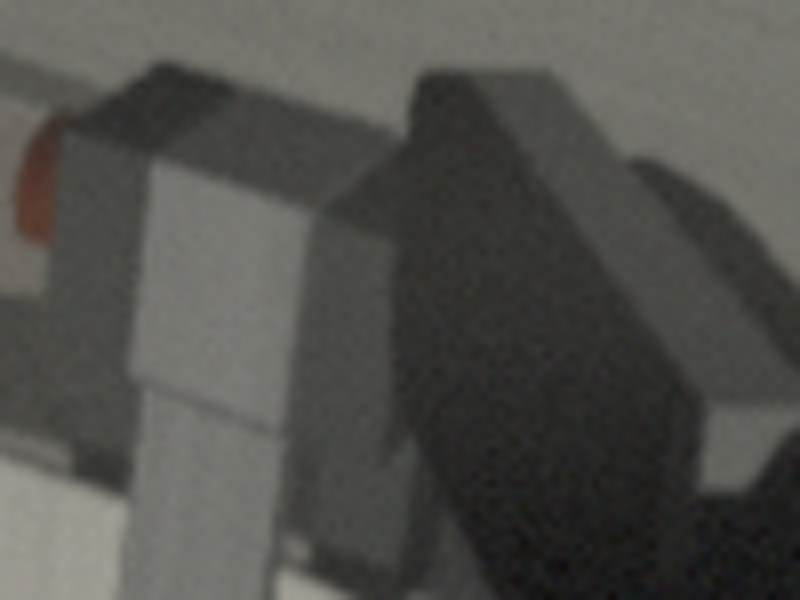

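>>> arm_command:
  rows:
    - {"dx":0.002,"dy":0.02,"dz":0.008,"wx":0,"wy":0,"wz":0,"gripper":-1}
    - {"dx":0.004,"dy":0.04,"dz":0.016,"wx":0,"wy":0,"wz":0,"gripper":-1}
    - {"dx":0.006,"dy":0.06,"dz":0.024,"wx":0,"wy":0,"wz":0,"gripper":-1}
    - {"dx":0.008,"dy":0.08,"dz":0.03,"wx":0,"wy":0,"wz":0,"gripper":-1}
    - {"dx":0.011,"dy":0.1,"dz":0.039,"wx":0,"wy":0,"wz":0,"gripper":-1}
    - {"dx":0.011,"dy":0.105,"dz":0.039,"wx":0,"wy":0,"wz":0,"gripper":-1}
    - {"dx":0.011,"dy":0.105,"dz":0.039,"wx":0,"wy":0,"wz":0,"gripper":-1}
    - {"dx":0.011,"dy":0.105,"dz":0.039,"wx":0,"wy":0,"wz":0,"gripper":-1}

```text
clock: 3.25
position: [478.5, 99.1, 190.2]
ee_rot: [0.638, -0.344, -0.305, -0.617]
contact_force: [1.0, -0.0, -0.8]
gripper_width: 85.4
```

```bash
python3 look.py w3
```

```text
[478.53  99.15 190.19] 3.25 [ 0.98 -0.01 -0.79] 85.42 [[0.577, -0.816, 0.036], [-0.062, -0.001, 0.998], [-0.815, -0.578, -0.051]]
crop origin 247 185 proj 297 222
f 8
```

View pics/w3.png

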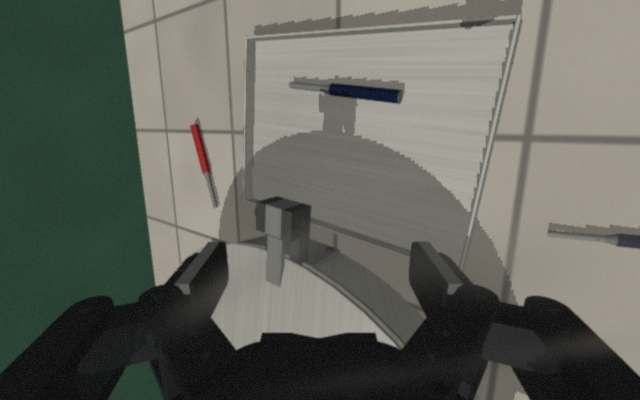

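View pics/w3c.png

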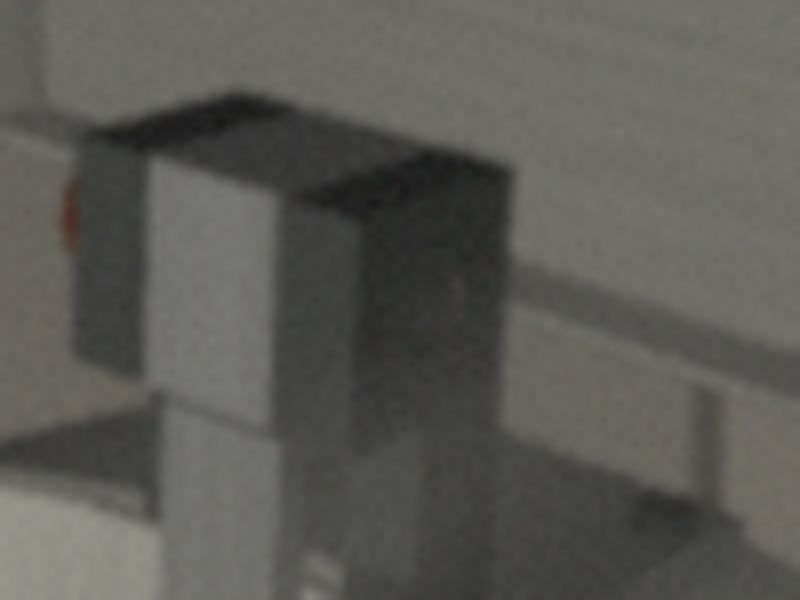

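```bash
python3 - <<'E'
from h import *
d=np.load('w3.npz');im=d['img'][200:250,270:340].astype(float)
im=np.clip((im-25)*3.2,0,255).astype(np.uint8)
save('w3e',cv2.resize(im,None,fx=11,fy=11,interpolation=cv2.INTER_CUBIC))
W=(d['K'],d['R'],d['t'])
E
```

```text
(no output)
```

View pics/w3e.png

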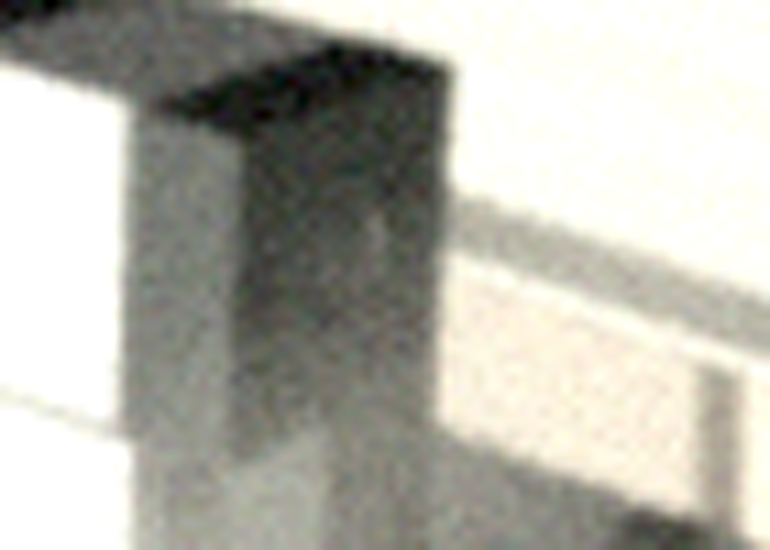

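```bash
python3 - <<'E'
from h import *
d=np.load('w3.npz');W=(d['K'],d['R'],d['t'])
print('cam',-W[1].T@W[2])
for n,p,z in [('top-y near',(291.7,212.3),131),('top+y near',(290.7,241.5),131),('bot-y near',(310.5,205.5),105),('top -y far',(247+85/8,185+135/8),131)]: print(n,onz(W,p,z).round(1))
d1=np.load('w3.npz')
# w1-type first view (w_a at start): crop origin 344,266 f8,7.5
st={'position':np.array([624.97,.02,231.3]),'ee_rot':np.array([-.5,.5,.5,.5])}
g=get_image('wrist');g2={'K':g['K'],'T_tool_cam':g['T_tool_cam']};W1=cam(g2,st)
for n,(x,y),z in [('top-y near',(475,283),131),('bot-y near',(432,165),105),('top-y far',(130,262),131),('bot-y far',(105,150),105),('head left',(45,265),118)]:
    print('v1',n,onz(W1,(344+x/8-.5,266+y/7.5-.5),z).round(1))
d2=np.load('w2.npz');W2=(d2['K'],d2['R'],d2['t'])
for n,(x,y) in [('top-y near',(400,235)),('top-y far',(65,135))]: print('v2',n,onz(W2,(360+x/8-.5,233+y/8-.5),131).round(1))
pn=[(291.7,212.3),(344+475/8-.5,266+283/7.5-.5),(360+400/8-.5,233+235/8-.5)]
print('tri near',tri([W,W1,W2],pn),tri([W,W1],pn[:2]))
E
```

```text
cam [392.85634536  38.47199517 309.93705338]
top-y near [[545.2 106.6 131. ]]
top+y near [[546.8 131.5 131. ]]
bot-y near [[546.  106.7 105. ]]
top -y far [[583.4 103.7 131. ]]
v1 top-y near [[546.  106.8 131. ]]
v1 bot-y near [[544.4 107.3 105. ]]
v1 top-y far [[585.9 103.8 131. ]]
v1 bot-y far [[585.6 105.  105. ]]
v1 head left [[594.1 113.5 118. ]]
v2 top-y near [[546.6 105.5 131. ]]
v2 top-y far [[584.9 104.  131. ]]
tri near [546.14747088 106.4498959  130.5692876 ] [545.78580926 106.93228894 130.46773309]
```

```bash
cat > plan.py <<'E'
from h import *
def frame(p,tilt=0):  # p: punch/bore direction (unit, level); tool x down, z=-p
    p=np.array(p,float);p/=np.linalg.norm(p);x=np.array([0,0,-1.]);z=-p;y=np.cross(z,x);return np.c_[x,y,z]
def rel(Rt,pt,st=None):
    st=st or arm.read_state();Rc=R.from_quat(st['ee_rot']).as_matrix()
    rv=np.degrees(R.from_matrix(Rc.T@Rt).as_rotvec());d=Rc.T@(np.array(pt)-st['position'])
    print('pos',st['position'].round(2),'clk',round(st['clock'],2),'F',st['contact_force'].round(1),'w',round(st['gripper_width'],1));print('d mm',d.round(2),'rot',rv.round(2),'|rot|',np.linalg.norm(rv).round(1));return d,rv
E
python3 - <<'E'
from h import *
from plan import *
for n,b,t in [('w3',(403.5,96.5),(289.5,84.5)),('w2',(499,140.5),(372,120)),]:
    d=np.load(n+'.npz');W=(d['K'],d['R'],d['t']);a=onz(W,[b,t],9.5);v=a[1]-a[0];L=np.linalg.norm(v);print(n,a.round(1).tolist(),L,np.arctan2(v[1],v[0]),(a[0]+v/L*58).round(1))
p=(np.cos(-.165),np.sin(-.165),0)
rel(frame(p),(565,1,90))
E
```

```text
w3 [[504.4, 11.8, 9.5], [648.6, -9.1, 9.5]] 145.64216457191444 -0.1444247420875686 [561.8   3.5   9.5]
w2 [[507.0, 11.7, 9.5], [646.4, -10.0, 9.5]] 141.1248829741198 -0.15498425479838207 [564.3   2.8   9.5]
pos [478.52  99.01 190.06] clk 3.35 F [ 0.2 -0.5  0.8] w 85.3
d mm [137.5  -12.82 -89.59] rot [-78.88 -27.67  26.81] |rot| 87.8
```

>>> arm_command:
  rows:
    - {"dx":0.01,"dy":-0.001,"dz":-0.008,"wx":-6,"wy":-2.1,"wz":2.0,"gripper":-1}
    - {"dx":0.02,"dy":-0.002,"dz":-0.016,"wx":-12,"wy":-4.2,"wz":4.1,"gripper":-0.6}
    - {"dx":0.03,"dy":-0.003,"dz":-0.024,"wx":-18,"wy":-6.3,"wz":6.1,"gripper":-0.3}
    - {"dx":0.04,"dy":-0.004,"dz":-0.032,"wx":-24,"wy":-8.4,"wz":8.2,"gripper":0.0}
    - {"dx":0.05,"dy":-0.005,"dz":-0.04,"wx":-30,"wy":-10.5,"wz":10.2,"gripper":0.0}
    - {"dx":0.06,"dy":-0.006,"dz":-0.048,"wx":-36,"wy":-12.6,"wz":12.2,"gripper":0.0}
    - {"dx":0.07,"dy":-0.007,"dz":-0.056,"wx":-42,"wy":-14.7,"wz":14.3,"gripper":0.0}
    - {"dx":0.08,"dy":-0.008,"dz":-0.064,"wx":-48,"wy":-16.8,"wz":16.3,"gripper":0.0}

```text
clock: 4.15
position: [530.4, 41.0, 151.2]
ee_rot: [0.725, -0.28, -0.455, -0.434]
contact_force: [0.6, -1.0, 0.0]
gripper_width: 42.6
```

```bash
python3 - <<'E'
from plan import *
rel(frame((np.cos(-.155),np.sin(-.155),0)),(564,2,90))
print(arm.read_state()['joints'].round(2))
E
```

```text
pos [530.45  40.99 151.23] clk 4.15 F [ 0.6 -1.   0. ] w 42.6
d mm [ 70.14  14.2  -35.7 ] rot [-52.53 -21.77  14.73] |rot| 58.7
[ 0.33  0.13 -0.93  0.99 -0.18 -0.8 ]
```

>>> arm_command:
  rows:
    - {"dx":0.009,"dy":0.002,"dz":-0.005,"wx":-6.5,"wy":-2.7,"wz":1.8,"gripper":0}
    - {"dx":0.018,"dy":0.004,"dz":-0.009,"wx":-13,"wy":-5.4,"wz":3.6,"gripper":0}
    - {"dx":0.027,"dy":0.006,"dz":-0.014,"wx":-19.5,"wy":-8.1,"wz":5.5,"gripper":0}
    - {"dx":0.036,"dy":0.008,"dz":-0.018,"wx":-26,"wy":-10.8,"wz":7.3,"gripper":0}
    - {"dx":0.045,"dy":0.01,"dz":-0.023,"wx":-32.5,"wy":-13.5,"wz":9.1,"gripper":0}
    - {"dx":0.054,"dy":0.012,"dz":-0.027,"wx":-39,"wy":-16.2,"wz":10.9,"gripper":0}
    - {"dx":0.063,"dy":0.013,"dz":-0.032,"wx":-46,"wy":-19,"wz":12.9,"gripper":0}
    - {"dx":0.07,"dy":0.014,"dz":-0.0357,"wx":-52.5,"wy":-21.8,"wz":14.7,"gripper":0}

```text
clock: 4.95
position: [564.3, 2.1, 89.4]
ee_rot: [0.727, -0.111, -0.662, -0.144]
contact_force: [0.4, -0.3, -0.4]
gripper_width: 42.6
```

```bash
python3 - <<'E'
from plan import *
rel(frame((np.cos(-.155),np.sin(-.155),0)),(564,2,90))
print(arm.read_state()['joints'].round(2))
E
```

```text
pos [564.33   2.11  89.41] clk 4.95 F [ 0.4 -0.3 -0.4] w 42.6
d mm [-0.63  0.18  0.22] rot [-11.9   -5.05   3.1 ] |rot| 13.3
[ 0.29  0.39 -0.4  -0.   -0.68  0.92]
```

>>> arm_command:
  rows:
    - {"dx":-0.0006,"dy":0,"dz":0,"wx":-6,"wy":-2.5,"wz":1.5,"gripper":0}
    - {"dx":-0.0006,"dy":0,"dz":0,"wx":-11.9,"wy":-5.05,"wz":3.1,"gripper":0}
    - {"dx":-0.0006,"dy":0,"dz":0,"wx":-11.9,"wy":-5.05,"wz":3.1,"gripper":0}
    - {"dx":-0.0006,"dy":0,"dz":0,"wx":-11.9,"wy":-5.05,"wz":3.1,"gripper":0}
    - {"dx":-0.0006,"dy":0,"dz":0,"wx":-11.9,"wy":-5.05,"wz":3.1,"gripper":0}
    - {"dx":-0.0006,"dy":0,"dz":0,"wx":-11.9,"wy":-5.05,"wz":3.1,"gripper":0}
    - {"dx":-0.0006,"dy":0,"dz":0,"wx":-11.9,"wy":-5.05,"wz":3.1,"gripper":0}
    - {"dx":-0.0006,"dy":0,"dz":0,"wx":-11.9,"wy":-5.05,"wz":3.1,"gripper":0}

```text
clock: 5.75
position: [564.1, 2.1, 90.2]
ee_rot: [0.705, -0.055, -0.705, -0.055]
contact_force: [-0.6, -0.3, -0.2]
gripper_width: 43.0
```

```bash
python3 - <<'E'
from plan import *
from look import look
rel(frame((np.cos(-.155),np.sin(-.155),0)),(564,2,5))
print(arm.read_state()['joints'].round(2))
W=look('w4',(590,-5,9.5),200,150)
r=models.cut_out('wrist','punch_grip');print([(x['conf'],x['extent']) for x in r])
E
```

```text
pos [564.07   2.07  90.18] clk 5.75 F [-0.6 -0.3 -0.2] w 43.0
d mm [8.518e+01 9.000e-02 7.000e-02] rot [-0.02 -0.01  0.01] |rot| 0.0
[ 0.29  0.42 -0.33 -0.   -0.82  1.12]
[564.07   2.07  90.18] 5.75 [-0.57 -0.33 -0.18] 43.01 [[0.0, -0.155, -0.988], [0.0, -0.988, 0.155], [-1.0, -0.0, -0.0]]
crop origin 222 88 proj 322 163
f 4
[(0.85, [307.2, 81.4, 324.6, 269.8])]
```

View pics/w4.png

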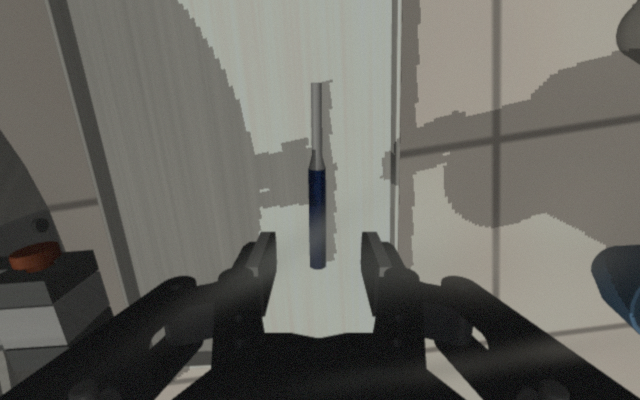

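View pics/w4c.png

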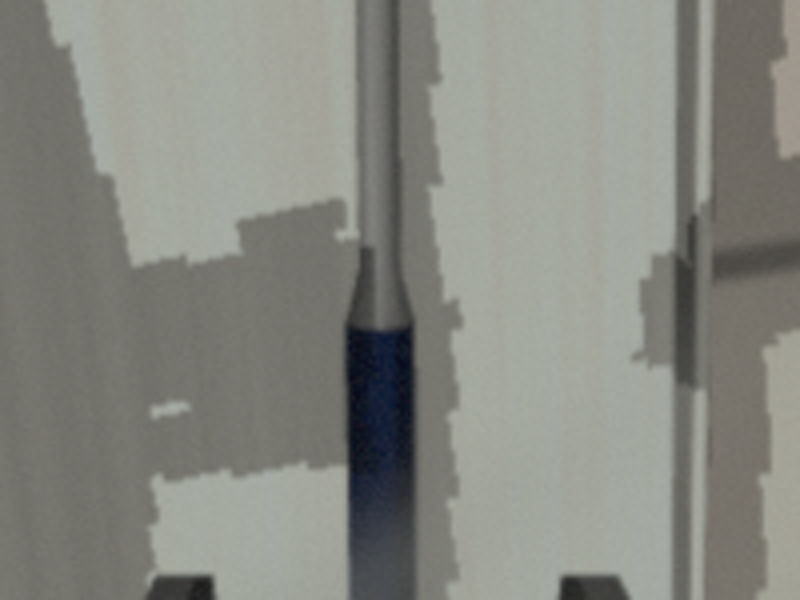

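The punch runs straight up the image, midway between the fingers, with its tip at (317,82) and its back end at (317,269).

```bash
python3 - <<'E'
from plan import *
d=np.load('w4.npz');W=(d['K'],d['R'],d['t']);a=onz(W,[(317.5,268.5),(317.3,82),(316.8,169.5)],9.5);v=a[1]-a[0];L=np.linalg.norm(v);u=v/L
print(a.round(1).tolist(),L,np.arctan2(v[1],v[0]),(a[1]-u*82).round(1),(a[2]-u*22).round(1),(a[0]+u*58).round(1))
E
```

```text
[[504.9, 11.8, 9.5], [646.8, -10.3, 9.5], [586.3, -0.4, 9.5]] 143.57938557192327 -0.15399367840979605 [565.8   2.3   9.5] [564.6   2.9   9.5] [562.2   2.9   9.5]
```

>>> arm_command:
  rows:
    - {"dx":0.02,"dy":-0.0005,"dz":0,"wx":0,"wy":0,"wz":0,"gripper":0}
    - {"dx":0.04,"dy":-0.0005,"dz":0,"wx":0,"wy":0,"wz":0,"gripper":0}
    - {"dx":0.058,"dy":-0.0005,"dz":0,"wx":0,"wy":0,"wz":0,"gripper":0}
    - {"dx":0.07,"dy":-0.0005,"dz":0,"wx":0,"wy":0,"wz":0,"gripper":0}
    - {"dx":0.078,"dy":-0.0005,"dz":0,"wx":0,"wy":0,"wz":0,"gripper":0}
    - {"dx":0.082,"dy":-0.0005,"dz":0,"wx":0,"wy":0,"wz":0,"gripper":0}
    - {"dx":0.0845,"dy":-0.0005,"dz":0,"wx":0,"wy":0,"wz":0,"gripper":0}
    - {"dx":0.0852,"dy":-0.0005,"dz":0,"wx":0,"wy":0,"wz":0,"gripper":0}

```text
clock: 6.65
position: [564.6, 2.7, 5.2]
ee_rot: [0.705, -0.055, -0.705, -0.055]
contact_force: [0.3, 0.2, 0.0]
gripper_width: 42.5
```

>>> arm_command:
  rows:
    - {"dx":0,"dy":0,"dz":0,"wx":0,"wy":0,"wz":0,"gripper":0.2}
    - {"dx":0,"dy":0,"dz":0,"wx":0,"wy":0,"wz":0,"gripper":0.4}
    - {"dx":0,"dy":0,"dz":0,"wx":0,"wy":0,"wz":0,"gripper":0.6}
    - {"dx":0,"dy":0,"dz":0,"wx":0,"wy":0,"wz":0,"gripper":0.8}
    - {"dx":0,"dy":0,"dz":0,"wx":0,"wy":0,"wz":0,"gripper":1}
    - {"dx":0,"dy":0,"dz":0,"wx":0,"wy":0,"wz":0,"gripper":1}
    - {"dx":0,"dy":0,"dz":0,"wx":0,"wy":0,"wz":0,"gripper":1}
    - {"dx":0,"dy":0,"dz":0,"wx":0,"wy":0,"wz":0,"gripper":1}

```text
clock: 7.45
position: [564.9, 2.7, 5.8]
ee_rot: [0.706, -0.055, -0.704, -0.055]
contact_force: [-1.6, 0.3, 5.1]
gripper_width: 10.8
```

>>> arm_command:
  rows:
    - {"dx":0,"dy":0,"dz":0,"wx":0,"wy":0,"wz":0,"gripper":1}
    - {"dx":0,"dy":0,"dz":0,"wx":0,"wy":0,"wz":0,"gripper":1}
    - {"dx":-0.002,"dy":0,"dz":0,"wx":0,"wy":0,"wz":0,"gripper":1}
    - {"dx":-0.006,"dy":0,"dz":0,"wx":0,"wy":0,"wz":0,"gripper":1}
    - {"dx":-0.015,"dy":0,"dz":0,"wx":0,"wy":0,"wz":0,"gripper":1}
    - {"dx":-0.03,"dy":0,"dz":0,"wx":0,"wy":0,"wz":0,"gripper":1}
    - {"dx":-0.035,"dy":0,"dz":0,"wx":0,"wy":0,"wz":0,"gripper":1}
    - {"dx":-0.035,"dy":0,"dz":0,"wx":0,"wy":0,"wz":0,"gripper":1}

```text
clock: 8.25
position: [565.5, 2.9, 41.9]
ee_rot: [0.706, -0.054, -0.704, -0.055]
contact_force: [-0.1, -0.0, -1.2]
gripper_width: 10.7
```

```bash
python3 - <<'E'
from plan import *
from look import look
W=look('w5',(610,-5,44),200,150)
s=get_image('scene')['img'];save('s5',cv2.resize(s[170:270,270:420],None,fx=5,fy=5,interpolation=cv2.INTER_CUBIC))
s=get_image('side')['img'];save('d5',cv2.resize(s[190:290,270:420],None,fx=5,fy=5,interpolation=cv2.INTER_CUBIC))
E
```

```text
[565.54   2.92  41.93] 8.25 [-0.12 -0.01 -1.2 ] 10.74 [[0.004, -0.154, -0.988], [0.001, -0.988, 0.154], [-1.0, -0.002, -0.004]]
crop origin 220 82 proj 320 157
f 4
```

View pics/w5.png

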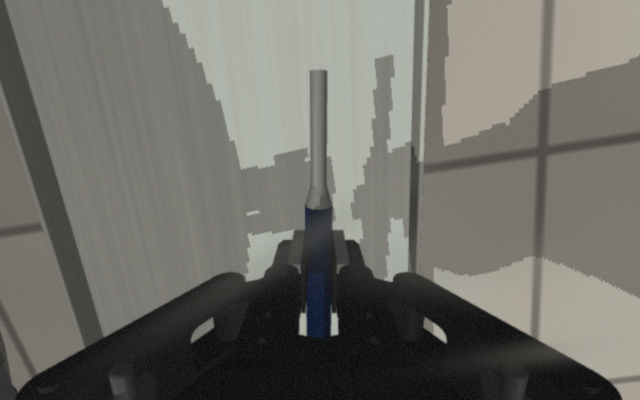

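View pics/d5.png

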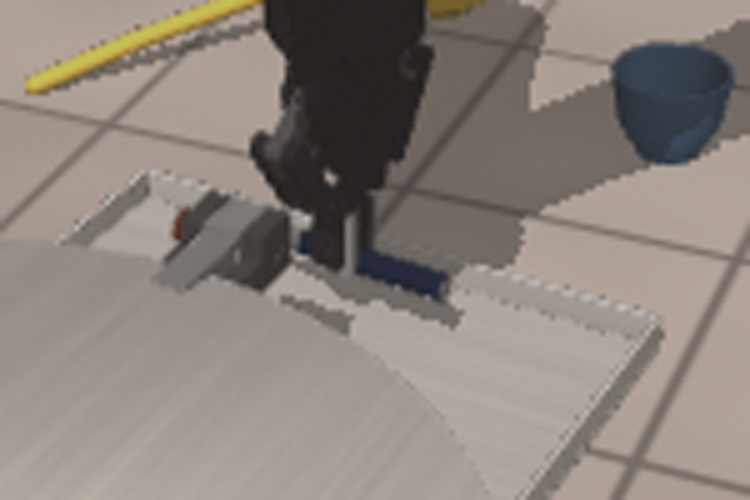

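```bash
python3 - <<'E'
from plan import *
d=np.load('w5.npz');W=(d['K'],d['R'],d['t'])
st=arm.read_state();Rc=R.from_quat(st['ee_rot']).as_matrix()
for o in [(-3,0,-82),(-4,0,-82),(-4,0,-80),(-6,0,-82)]: print(o,proj(W,st['position']+Rc@np.array(o,float)).round(1))
b=np.array([np.cos(-.068),np.sin(-.068),0]);F=np.array([546,119.5,118])
rel(frame(b),F-b*107+np.array([0,0,-4.]))
E
```

```text
(-3, 0, -82) [[319.3  75.5]]
(-4, 0, -82) [[319.3  75.3]]
(-4, 0, -80) [[319.3  80.2]]
(-6, 0, -82) [[319.3  74.9]]
pos [564.34   2.64  40.34] clk 8.4 F [-0.6  0.7 -0.8] w 10.8
d mm [ -73.71 -103.33  142.73] rot [-4.99 -0.03  0.02] |rot| 5.0
```

View pics/w5c.png

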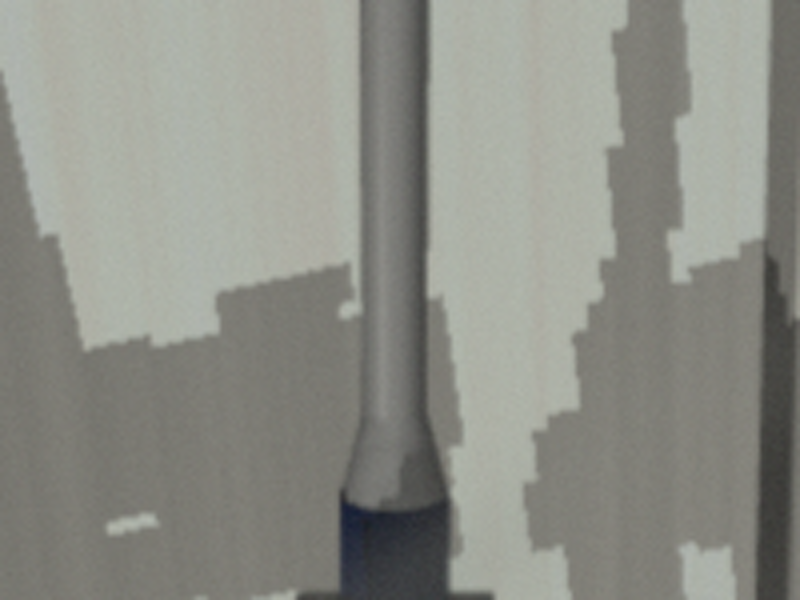

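>>> arm_command:
  rows:
    - {"dx":-0.03,"dy":0,"dz":0.01,"wx":0,"wy":0,"wz":0,"gripper":1}
    - {"dx":-0.06,"dy":0,"dz":0.02,"wx":0,"wy":0,"wz":0,"gripper":1}
    - {"dx":-0.09,"dy":-0.01,"dz":0.04,"wx":-1,"wy":0,"wz":0,"gripper":1}
    - {"dx":-0.11,"dy":-0.025,"dz":0.065,"wx":-2,"wy":0,"wz":0,"gripper":1}
    - {"dx":-0.12,"dy":-0.045,"dz":0.09,"wx":-3,"wy":0,"wz":0,"gripper":1}
    - {"dx":-0.12,"dy":-0.065,"dz":0.115,"wx":-4,"wy":0,"wz":0,"gripper":1}
    - {"dx":-0.12,"dy":-0.085,"dz":0.135,"wx":-5,"wy":0,"wz":0,"gripper":1}
    - {"dx":-0.12,"dy":-0.103,"dz":0.1427,"wx":-5,"wy":0,"wz":0,"gripper":1}

```text
clock: 9.2
position: [437.1, 126.8, 159.9]
ee_rot: [-0.706, 0.024, 0.707, 0.024]
contact_force: [0.1, 0.6, -1.3]
gripper_width: 10.9
```

```bash
cat >> plan.py <<'E'
F0=np.array([546,119.5,118]);TIP=np.array([-4,0,-84.])
def goal(s,off=(0,0,0),yaw=-.068,tip=TIP):
    b=np.array([np.cos(yaw),np.sin(yaw),0]);Rt=frame(b);l=np.array([-b[1],b[0],0])
    p=F0-b*s+l*off[0]+np.array([0,0,off[1]])-Rt@tip
    return rel(Rt,p)
E
python3 - <<'E'
from plan import *
goal(25)
E
```

```text
pos [437.06 126.8  159.93] clk 9.2 F [ 0.1  0.6 -1.3] w 10.9
d mm [45.93 -0.13 -0.23] rot [ 0.06  0.05 -0.01] |rot| 0.1
```

>>> arm_command:
  rows:
    - {"dx":0.01,"dy":0,"dz":0,"wx":0,"wy":0,"wz":0,"gripper":1}
    - {"dx":0.022,"dy":0,"dz":0,"wx":0,"wy":0,"wz":0,"gripper":1}
    - {"dx":0.034,"dy":0,"dz":0,"wx":0,"wy":0,"wz":0,"gripper":1}
    - {"dx":0.042,"dy":0,"dz":0,"wx":0,"wy":0,"wz":0,"gripper":1}
    - {"dx":0.046,"dy":0,"dz":0,"wx":0,"wy":0,"wz":0,"gripper":1}
    - {"dx":0.046,"dy":0,"dz":0,"wx":0,"wy":0,"wz":0,"gripper":1}
    - {"dx":0.046,"dy":0,"dz":0,"wx":0,"wy":0,"wz":0,"gripper":1}
    - {"dx":0.046,"dy":0,"dz":0,"wx":0,"wy":0,"wz":0,"gripper":1}

```text
clock: 10.0
position: [437.4, 126.9, 114.4]
ee_rot: [-0.707, 0.024, 0.707, 0.024]
contact_force: [0.4, -0.9, -1.4]
gripper_width: 10.8
```

```bash
python3 - <<'E'
from plan import *
from look import look
goal(25)
W=look('w6',(546,119.5,125),120,90)
S=get_image('scene');save('s6',cv2.resize(S['img'][205:265,330:410],None,fx=8,fy=8,interpolation=cv2.INTER_CUBIC))
D=get_image('side');save('d6',cv2.resize(D['img'][215:275,290:370],None,fx=8,fy=8,interpolation=cv2.INTER_CUBIC))
print('pred face',proj(cam(S),F0),proj(cam(D),F0))
E
```

```text
pos [437.39 126.92 114.36] clk 10.0 F [ 0.4 -0.9 -1.4] w 10.8
d mm [0.36 0.02 0.14] rot [0.06 0.   0.02] |rot| 0.1
[437.39 126.92 114.36] 10.0 [ 0.37 -0.88 -1.4 ] 10.84 [[0.0, -0.067, -0.998], [0.0, -0.998, 0.067], [-1.0, -0.0, 0.0]]
crop origin 258 0 proj 318 -5
f 6
pred face [[378.54591835 228.36874735]] [[326.07737745 239.89744755]]
```

View pics/w6.png

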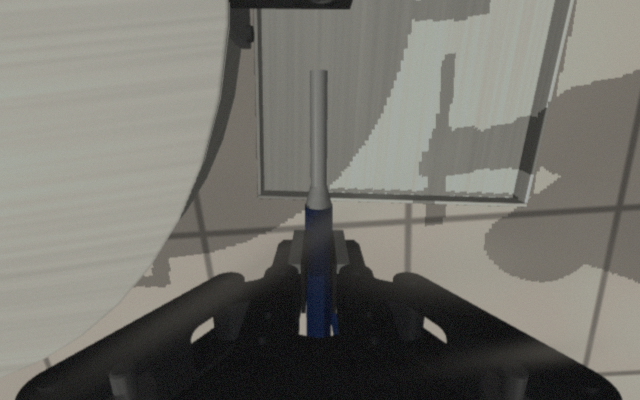

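View pics/w6c.png

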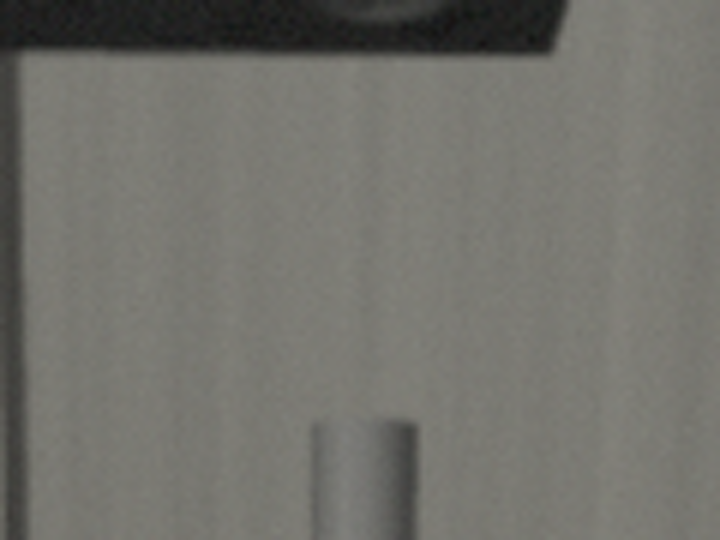

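View pics/d6.png

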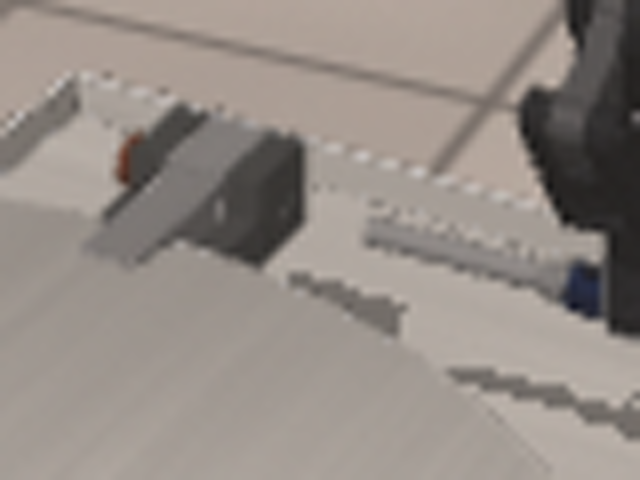

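View pics/s6.png

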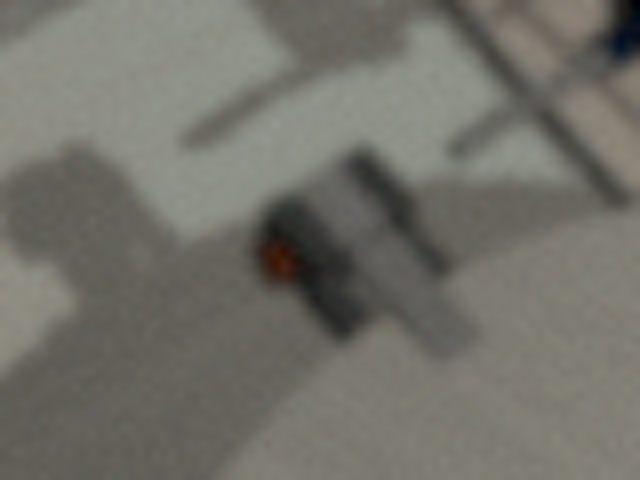

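The wrist view shows the tip at (318.7,70) and the lower rim of the bore at about (322.7,2). That puts the tip about 2 mm too far to +y. I'll shift it and come nearer.

>>> arm_command:
  rows:
    - {"dx":0,"dy":0.001,"dz":-0.003,"wx":0,"wy":0,"wz":0,"gripper":1}
    - {"dx":0,"dy":0.002,"dz":-0.006,"wx":0,"wy":0,"wz":0,"gripper":1}
    - {"dx":0,"dy":0.002,"dz":-0.01,"wx":0,"wy":0,"wz":0,"gripper":1}
    - {"dx":0,"dy":0.002,"dz":-0.013,"wx":0,"wy":0,"wz":0,"gripper":1}
    - {"dx":0,"dy":0.002,"dz":-0.015,"wx":0,"wy":0,"wz":0,"gripper":1}
    - {"dx":0,"dy":0.002,"dz":-0.015,"wx":0,"wy":0,"wz":0,"gripper":1}
    - {"dx":0,"dy":0.002,"dz":-0.015,"wx":0,"wy":0,"wz":0,"gripper":1}
    - {"dx":0,"dy":0.002,"dz":-0.015,"wx":0,"wy":0,"wz":0,"gripper":1}

```text
clock: 10.95
position: [451.9, 123.9, 114.3]
ee_rot: [-0.707, 0.024, 0.707, 0.024]
contact_force: [-1.0, 0.0, -1.1]
gripper_width: 11.0
```

```bash
python3 - <<'E'
from plan import *
from look import look
W=look('w7',(546,119.5,125),90,75)
im=np.load('w7.npz')['img'][0:85,265:375].astype(float)
save('w7e',cv2.resize(np.clip((im-15)*2.2,0,255).astype(np.uint8),None,fx=7,fy=7,interpolation=cv2.INTER_CUBIC))
D=get_image('side');save('d7',cv2.resize(D['img'][225:255,305:350],None,fx=16,fy=16,interpolation=cv2.INTER_CUBIC))
E
```

```text
[451.94 123.91 114.27] 10.95 [-1.    0.01 -1.05] 10.98 [[-0.0, -0.067, -0.998], [0.0, -0.998, 0.067], [-1.0, -0.0, 0.0]]
crop origin 268 0 proj 313 37
f 8
```

View pics/w7e.png

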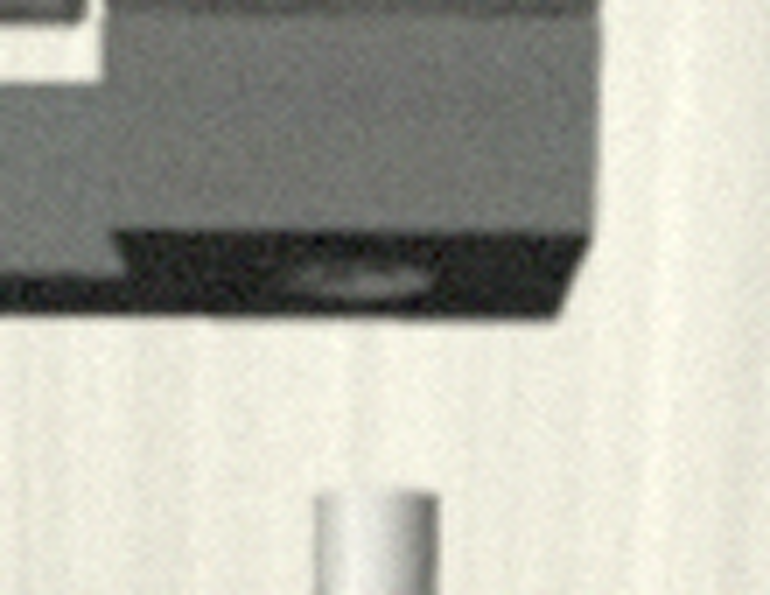

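View pics/d7.png

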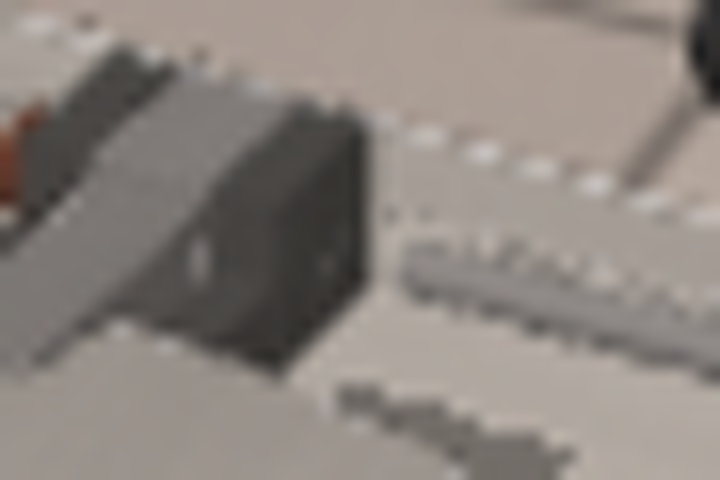

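In the enhanced wrist crop the bore crescent is centred at u≈316.7 and the tip at u≈318.8, so the tip needs about 1 mm toward +y. The gap to the face is about 11–12 mm. The side view suggests the height is roughly right. I'll close in slowly.

>>> arm_command:
  rows:
    - {"dx":0,"dy":-0.001,"dz":-0.002,"wx":0,"wy":0,"wz":0,"gripper":1}
    - {"dx":0,"dy":-0.001,"dz":-0.004,"wx":0,"wy":0,"wz":0,"gripper":1}
    - {"dx":0,"dy":-0.001,"dz":-0.005,"wx":0,"wy":0,"wz":0,"gripper":1}
    - {"dx":0,"dy":-0.001,"dz":-0.006,"wx":0,"wy":0,"wz":0,"gripper":1}
    - {"dx":0,"dy":-0.001,"dz":-0.007,"wx":0,"wy":0,"wz":0,"gripper":1}
    - {"dx":0,"dy":-0.001,"dz":-0.007,"wx":0,"wy":0,"wz":0,"gripper":1}
    - {"dx":0,"dy":-0.001,"dz":-0.007,"wx":0,"wy":0,"wz":0,"gripper":1}
    - {"dx":0,"dy":-0.001,"dz":-0.007,"wx":0,"wy":0,"wz":0,"gripper":1}

```text
clock: 11.85
position: [459.0, 124.5, 114.3]
ee_rot: [-0.707, 0.024, 0.707, 0.024]
contact_force: [-0.1, -0.2, -1.9]
gripper_width: 11.1
```

```bash
cat > cl.py <<'E'
import sys
from plan import *
from look import look
n=sys.argv[1]
st=arm.read_state();b=np.array([np.cos(-.068),np.sin(-.068),0]);print('s along b',(st['position']@b).round(2),'lat',(st['position']@np.array([.068,.9977,0])).round(2),'F along b',(st['contact_force']@b).round(2))
W=look(n,(546,119.5,125),90,75)
im=np.load(n+'.npz')['img'][20:100,265:375].astype(float)
save(n+'e',cv2.resize(np.clip((im-15)*2.2,0,255).astype(np.uint8),None,fx=7,fy=7,interpolation=cv2.INTER_CUBIC))
D=get_image('side');save('d'+n,cv2.resize(D['img'][225:255,305:350],None,fx=16,fy=16,interpolation=cv2.INTER_CUBIC))
E
python3 cl.py w8
```

```text
s along b 449.44 lat 155.38 F along b -0.14
[458.96 124.45 114.3 ] 11.85 [-0.15 -0.15 -1.93] 11.05 [[-0.0, -0.067, -0.998], [0.0, -0.998, 0.067], [-1.0, -0.0, 0.0]]
crop origin 271 19 proj 316 56
f 8
```

View pics/w8e.png

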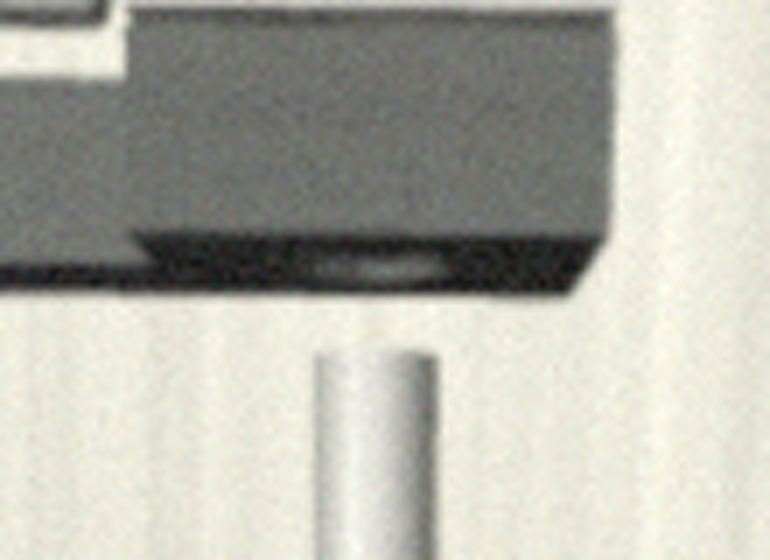

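View pics/dw8.png

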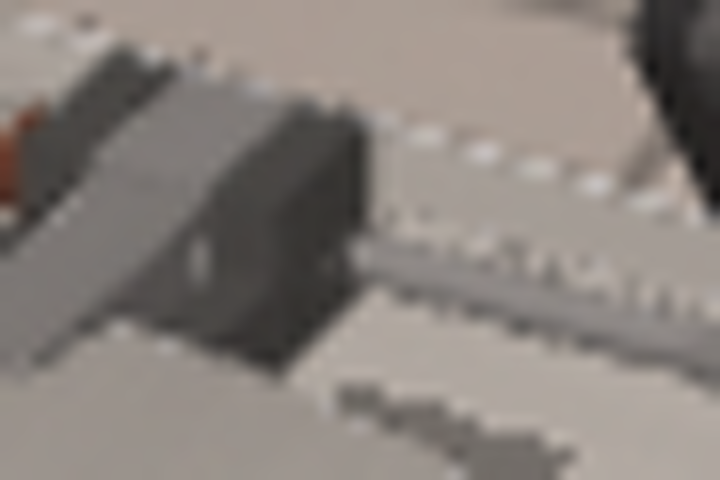

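>>> arm_command:
  rows:
    - {"dx":0,"dy":0.0003,"dz":-0.001,"wx":0,"wy":0,"wz":0,"gripper":1}
    - {"dx":0,"dy":0.0003,"dz":-0.002,"wx":0,"wy":0,"wz":0,"gripper":1}
    - {"dx":0,"dy":0.0003,"dz":-0.003,"wx":0,"wy":0,"wz":0,"gripper":1}
    - {"dx":0,"dy":0.0003,"dz":-0.0035,"wx":0,"wy":0,"wz":0,"gripper":1}
    - {"dx":0,"dy":0.0003,"dz":-0.004,"wx":0,"wy":0,"wz":0,"gripper":1}
    - {"dx":0,"dy":0.0003,"dz":-0.0045,"wx":0,"wy":0,"wz":0,"gripper":1}
    - {"dx":0,"dy":0.0003,"dz":-0.005,"wx":0,"wy":0,"wz":0,"gripper":1}
    - {"dx":0,"dy":0.0003,"dz":-0.005,"wx":0,"wy":0,"wz":0,"gripper":1}

```text
clock: 12.75
position: [464.0, 123.8, 114.3]
ee_rot: [-0.707, 0.023, 0.707, 0.024]
contact_force: [-0.8, 0.6, -1.4]
gripper_width: 10.9
```

```bash
python3 cl.py w9
```

```text
s along b 454.51 lat 155.1 F along b -0.79
[463.99 123.83 114.31] 12.75 [-0.75  0.64 -1.36] 10.87 [[-0.0, -0.067, -0.998], [0.0, -0.998, 0.067], [-1.0, -0.0, 0.0]]
crop origin 270 33 proj 315 70
f 8
```

View pics/w9e.png

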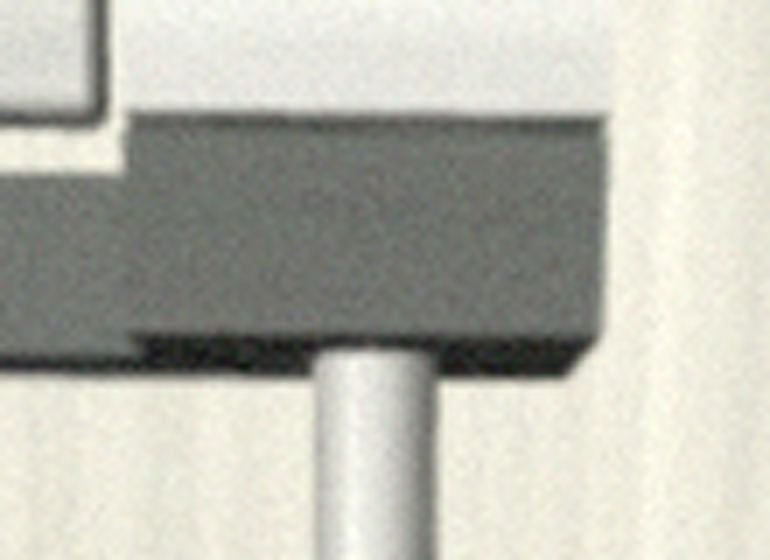

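View pics/dw9.png

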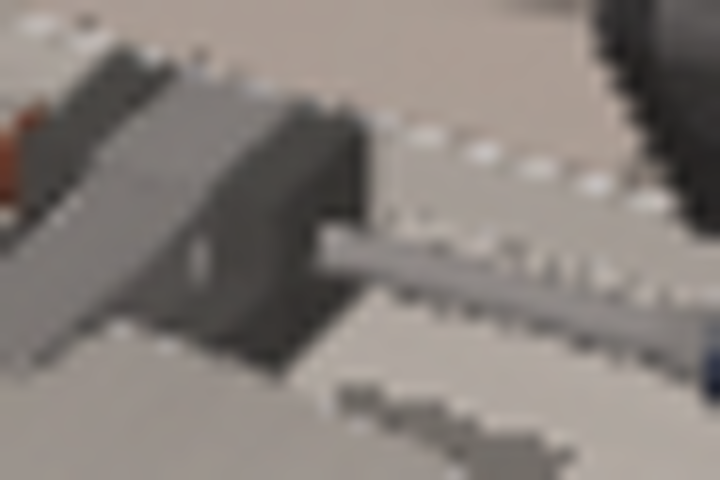

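>>> arm_command:
  rows:
    - {"dx":0,"dy":0.0004,"dz":0,"wx":0,"wy":0,"wz":0,"gripper":1}
    - {"dx":0,"dy":0.0004,"dz":-0.0004,"wx":0,"wy":0,"wz":0,"gripper":1}
    - {"dx":0,"dy":0.0004,"dz":-0.0008,"wx":0,"wy":0,"wz":0,"gripper":1}
    - {"dx":0,"dy":0.0004,"dz":-0.0011,"wx":0,"wy":0,"wz":0,"gripper":1}
    - {"dx":0,"dy":0.0004,"dz":-0.0014,"wx":0,"wy":0,"wz":0,"gripper":1}
    - {"dx":0,"dy":0.0004,"dz":-0.0017,"wx":0,"wy":0,"wz":0,"gripper":1}
    - {"dx":0,"dy":0.0004,"dz":-0.002,"wx":0,"wy":0,"wz":0,"gripper":1}
    - {"dx":0,"dy":0.0004,"dz":-0.002,"wx":0,"wy":0,"wz":0,"gripper":1}

```text
clock: 13.65
position: [465.9, 123.3, 114.3]
ee_rot: [-0.707, 0.023, 0.707, 0.024]
contact_force: [-0.6, 0.0, -1.1]
gripper_width: 10.9
```

```bash
python3 cl.py w10
```

```text
s along b 456.47 lat 154.69 F along b -0.64
[465.92 123.29 114.3 ] 13.65 [-0.63  0.05 -1.14] 10.94 [[-0.0, -0.067, -0.998], [0.0, -0.998, 0.067], [-1.0, -0.0, 0.0]]
crop origin 269 38 proj 314 75
f 8
```

View pics/w10e.png

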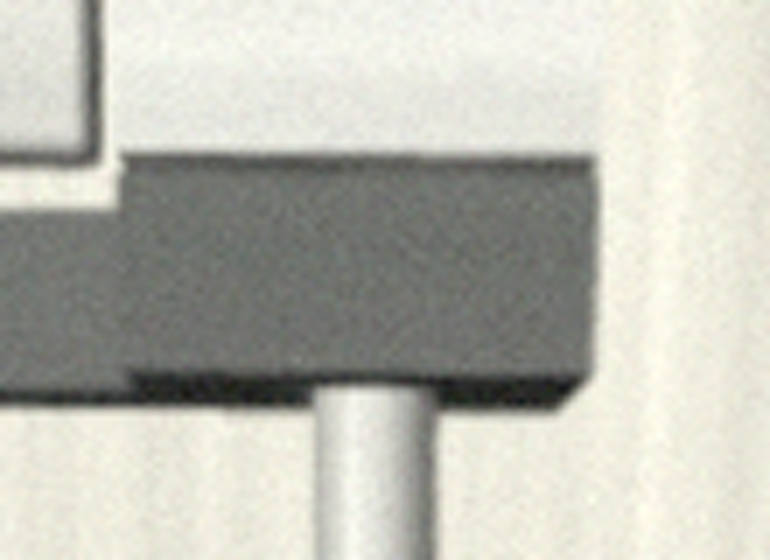

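The visible end of the tip moved from row 70 to row 75, where the bore edge now hides it, and the axial force is still about 0. So the tip is in the bore. I'll advance slowly and feel for the pin.

>>> arm_command:
  rows:
    - {"dx":0,"dy":0,"dz":-0.0005,"wx":0,"wy":0,"wz":0,"gripper":1}
    - {"dx":0,"dy":0,"dz":-0.001,"wx":0,"wy":0,"wz":0,"gripper":1}
    - {"dx":0,"dy":0,"dz":-0.0015,"wx":0,"wy":0,"wz":0,"gripper":1}
    - {"dx":0,"dy":0,"dz":-0.002,"wx":0,"wy":0,"wz":0,"gripper":1}
    - {"dx":0,"dy":0,"dz":-0.0025,"wx":0,"wy":0,"wz":0,"gripper":1}
    - {"dx":0,"dy":0,"dz":-0.003,"wx":0,"wy":0,"wz":0,"gripper":1}
    - {"dx":0,"dy":0,"dz":-0.003,"wx":0,"wy":0,"wz":0,"gripper":1}
    - {"dx":0,"dy":0,"dz":-0.003,"wx":0,"wy":0,"wz":0,"gripper":1}

```text
clock: 14.55
position: [468.9, 123.1, 114.3]
ee_rot: [-0.707, 0.024, 0.707, 0.024]
contact_force: [-0.1, -0.3, -0.8]
gripper_width: 10.8
```

```bash
python3 cl.py w11
```

```text
s along b 459.43 lat 154.66 F along b -0.1
[468.87 123.06 114.28] 14.55 [-0.11 -0.26 -0.79] 10.83 [[-0.0, -0.067, -0.998], [0.0, -0.998, 0.067], [-1.0, -0.0, 0.0]]
crop origin 269 46 proj 314 83
f 8
```

View pics/w11.png

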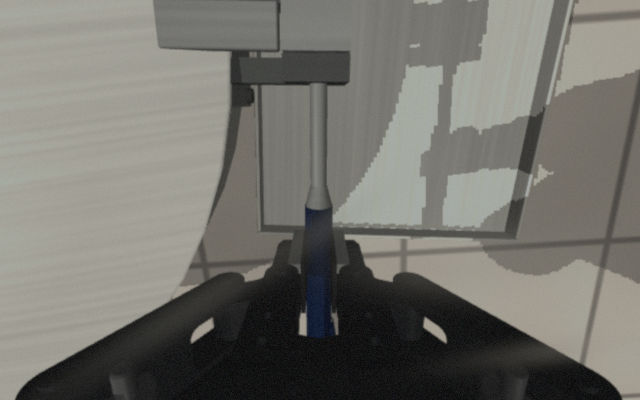

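View pics/w11e.png

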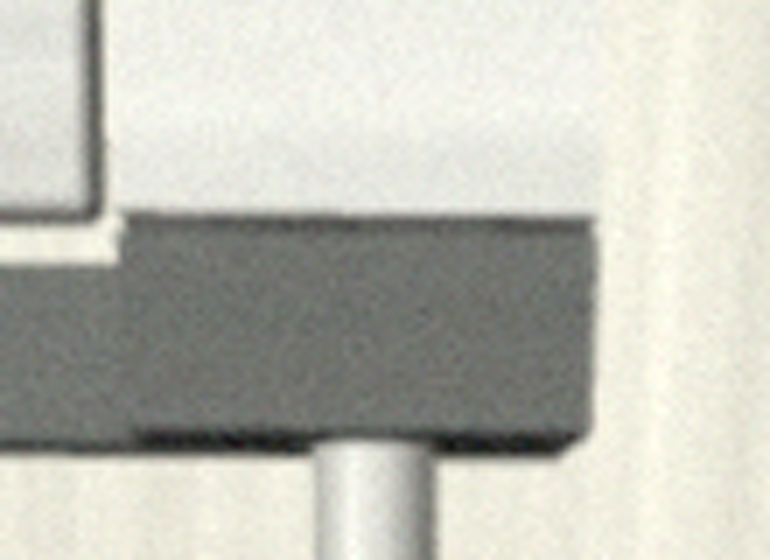

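```bash
python3 - <<'E'
from plan import *
d=np.load('w11.npz');W=(d['K'],d['R'],d['t']);b=np.array([.9977,-.0679,0])
for ax in (117.5,118.5):
  A=onz(W,[(318.5,206.5)],ax+0)[0]@b
  for r,z in [(70,0),(82.9,0),(82.9,3.75)]: print(ax,r,z,(onz(W,[(318.5,r)],ax+z)[0]@b-A).round(1))
E
```

```text
117.5 70 0 61.1
117.5 82.9 0 56.0
117.5 82.9 3.75 55.7
118.5 70 0 60.7
118.5 82.9 0 55.6
118.5 82.9 3.75 55.3
```

>>> arm_command:
  rows:
    - {"dx":0,"dy":0,"dz":-0.0005,"wx":0,"wy":0,"wz":0,"gripper":1}
    - {"dx":0,"dy":0,"dz":-0.001,"wx":0,"wy":0,"wz":0,"gripper":1}
    - {"dx":0,"dy":0,"dz":-0.0015,"wx":0,"wy":0,"wz":0,"gripper":1}
    - {"dx":0,"dy":0,"dz":-0.002,"wx":0,"wy":0,"wz":0,"gripper":1}
    - {"dx":0,"dy":0,"dz":-0.0025,"wx":0,"wy":0,"wz":0,"gripper":1}
    - {"dx":0,"dy":0,"dz":-0.003,"wx":0,"wy":0,"wz":0,"gripper":1}
    - {"dx":0,"dy":0,"dz":-0.003,"wx":0,"wy":0,"wz":0,"gripper":1}
    - {"dx":0,"dy":0,"dz":-0.003,"wx":0,"wy":0,"wz":0,"gripper":1}

```text
clock: 15.45
position: [470.3, 122.5, 113.8]
ee_rot: [-0.705, 0.024, 0.708, 0.023]
contact_force: [-5.6, 2.1, -0.1]
gripper_width: 10.3
```

```bash
python3 cl.py w12
```

```text
s along b 460.88 lat 154.2 F along b -5.72
[470.29 122.5  113.76] 15.45 [-5.59  2.09 -0.14] 10.3 [[-0.004, -0.067, -0.998], [-0.001, -0.998, 0.067], [-1.0, 0.001, 0.004]]
crop origin 268 49 proj 313 86
f 8
```

```bash
python3 - <<'E'
from plan import *
goal(-8,(-.5,0))
E
```

```text
pos [470.3  122.48 113.78] clk 15.55 F [-5.6  1.6  0.7] w 10.9
d mm [-0.22 -1.67  0.27] rot [ 0.06  0.2  -0.05] |rot| 0.2
```

View pics/w12e.png

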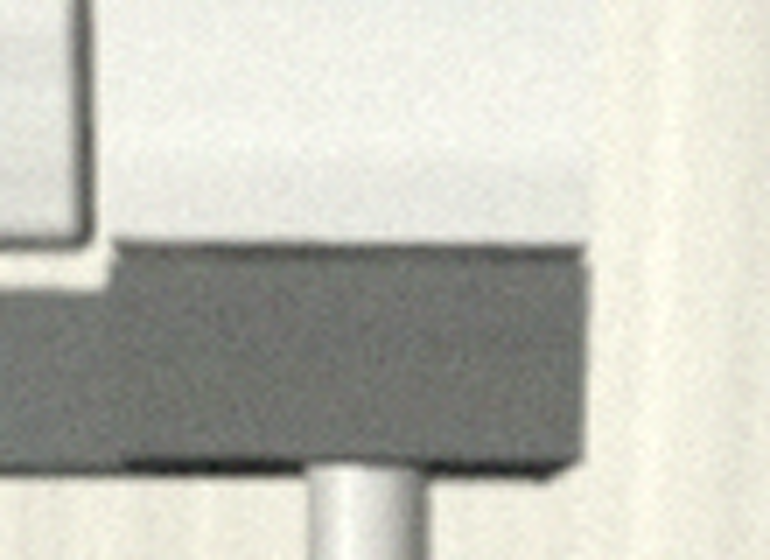

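View pics/dw12.png

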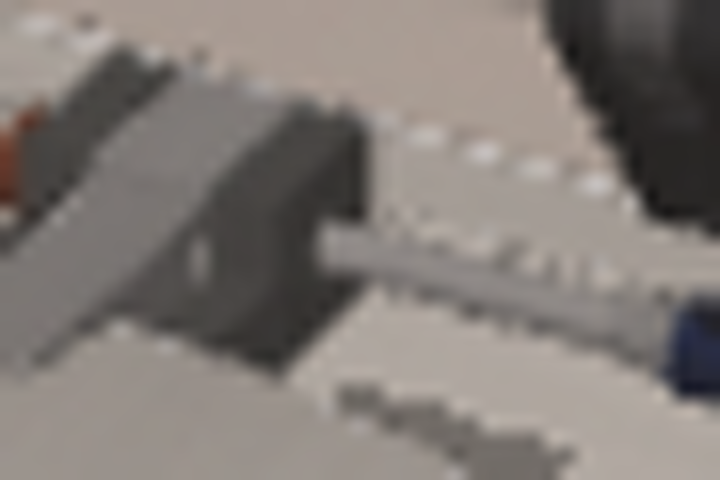

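>>> arm_command:
  rows:
    - {"dx":0,"dy":-0.0003,"dz":-0.002,"wx":0,"wy":0.2,"wz":0,"gripper":1}
    - {"dx":0,"dy":-0.0003,"dz":-0.0026,"wx":0,"wy":0.2,"wz":0,"gripper":1}
    - {"dx":0,"dy":-0.0003,"dz":-0.0032,"wx":0,"wy":0.2,"wz":0,"gripper":1}
    - {"dx":0,"dy":-0.0003,"dz":-0.0038,"wx":0,"wy":0.2,"wz":0,"gripper":1}
    - {"dx":0,"dy":-0.0003,"dz":-0.0044,"wx":0,"wy":0.2,"wz":0,"gripper":1}
    - {"dx":0,"dy":-0.0003,"dz":-0.005,"wx":0,"wy":0.2,"wz":0,"gripper":1}
    - {"dx":0,"dy":-0.0003,"dz":-0.0056,"wx":0,"wy":0.2,"wz":0,"gripper":1}
    - {"dx":0,"dy":-0.0003,"dz":-0.006,"wx":0,"wy":0.2,"wz":0,"gripper":1}

```text
clock: 16.35
position: [473.3, 121.8, 112.9]
ee_rot: [-0.704, 0.025, 0.709, 0.023]
contact_force: [-9.5, 3.2, 2.7]
gripper_width: 10.7
```

```bash
python3 cl.py w13; python3 -c "
from plan import *
goal(-8,(-.7,0))"
```

```text
s along b 463.89 lat 153.75 F along b -9.68
[473.27 121.85 112.93] 16.35 [-9.48  3.22  2.69] 10.67 [[-0.006, -0.067, -0.998], [-0.002, -0.998, 0.067], [-1.0, 0.003, 0.006]]
crop origin 267 57 proj 312 94
f 8
pos [473.51 121.89 112.98] clk 16.45 F [-8.3  2.7  1.7] w 10.7
d mm [-1.01 -1.84  3.52] rot [ 0.05  0.33 -0.16] |rot| 0.4
```

View pics/w13.png

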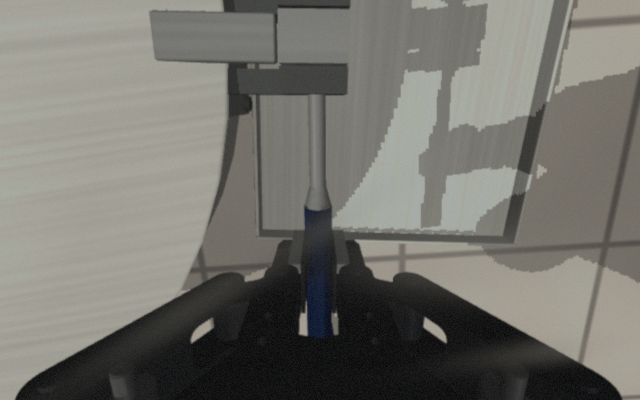

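View pics/dw13.png

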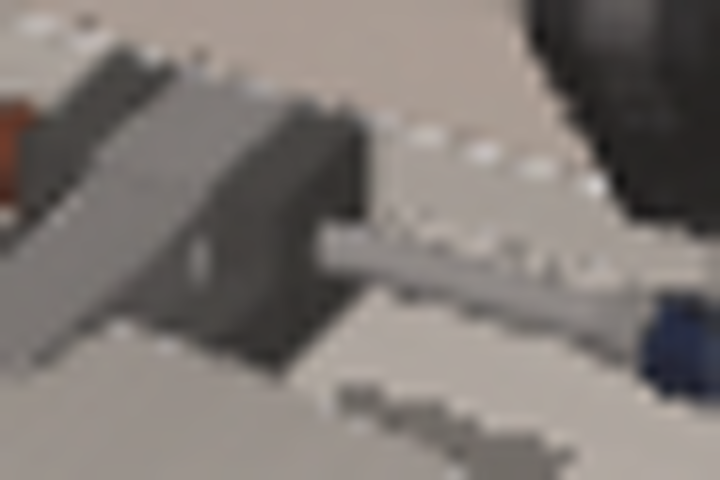

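>>> arm_command:
  rows:
    - {"dx":-0.0005,"dy":-0.0003,"dz":-0.0024,"wx":0,"wy":0.2,"wz":-0.1,"gripper":1}
    - {"dx":-0.001,"dy":-0.0006,"dz":-0.0031,"wx":0,"wy":0.4,"wz":-0.15,"gripper":1}
    - {"dx":-0.0013,"dy":-0.0009,"dz":-0.0038,"wx":0,"wy":0.5,"wz":-0.15,"gripper":1}
    - {"dx":-0.0015,"dy":-0.0009,"dz":-0.0045,"wx":0,"wy":0.5,"wz":-0.15,"gripper":1}
    - {"dx":-0.0015,"dy":-0.0009,"dz":-0.0052,"wx":0,"wy":0.5,"wz":-0.15,"gripper":1}
    - {"dx":-0.0015,"dy":-0.0009,"dz":-0.0059,"wx":0,"wy":0.5,"wz":-0.15,"gripper":1}
    - {"dx":-0.0015,"dy":-0.0009,"dz":-0.0066,"wx":0,"wy":0.5,"wz":-0.15,"gripper":1}
    - {"dx":-0.0015,"dy":-0.0009,"dz":-0.0073,"wx":0,"wy":0.5,"wz":-0.15,"gripper":1}

```text
clock: 17.25
position: [477.2, 121.6, 113.2]
ee_rot: [-0.705, 0.025, 0.708, 0.023]
contact_force: [-10.6, 3.8, 1.0]
gripper_width: 10.8
```

```bash
python3 cl.py w14; python3 -c "
from plan import *
goal(-8,(-.7,0))"
```

```text
s along b 467.8 lat 153.74 F along b -10.79
[477.16 121.57 113.22] 17.25 [-10.55   3.84   0.96] 10.8 [[-0.005, -0.067, -0.998], [-0.002, -0.998, 0.067], [-1.0, 0.003, 0.005]]
crop origin 267 67 proj 312 104
f 8
pos [477.47 121.61 113.31] clk 17.35 F [-9.2  2.5  1.9] w 10.7
d mm [-0.67 -1.86  7.49] rot [ 0.03  0.24 -0.15] |rot| 0.3
```

View pics/w14.png

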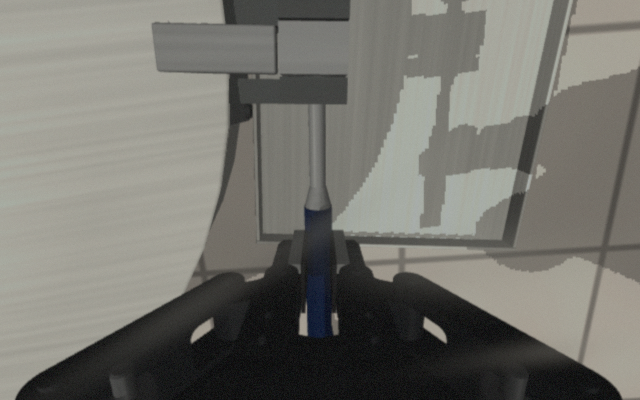

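>>> arm_command:
  rows:
    - {"dx":-0.0006,"dy":-0.0006,"dz":-0.0026,"wx":0,"wy":0.3,"wz":-0.15,"gripper":1}
    - {"dx":-0.0012,"dy":-0.0012,"dz":-0.0034,"wx":0,"wy":0.4,"wz":-0.2,"gripper":1}
    - {"dx":-0.0015,"dy":-0.0016,"dz":-0.0042,"wx":0,"wy":0.5,"wz":-0.2,"gripper":1}
    - {"dx":-0.0018,"dy":-0.0018,"dz":-0.005,"wx":0,"wy":0.5,"wz":-0.2,"gripper":1}
    - {"dx":-0.0018,"dy":-0.0018,"dz":-0.0058,"wx":0,"wy":0.5,"wz":-0.2,"gripper":1}
    - {"dx":-0.0018,"dy":-0.0018,"dz":-0.0066,"wx":0,"wy":0.5,"wz":-0.2,"gripper":1}
    - {"dx":-0.0018,"dy":-0.0018,"dz":-0.0074,"wx":0,"wy":0.5,"wz":-0.2,"gripper":1}
    - {"dx":-0.0018,"dy":-0.0018,"dz":-0.0082,"wx":0,"wy":0.5,"wz":-0.2,"gripper":1}

```text
clock: 18.15
position: [481.5, 121.7, 113.5]
ee_rot: [-0.705, 0.025, 0.708, 0.023]
contact_force: [-10.5, 1.9, 2.0]
gripper_width: 11.1
```

```bash
python3 cl.py w15; python3 -c "
from plan import *
goal(-8,(-.7,0))"
```

```text
s along b 472.12 lat 154.15 F along b -10.65
[481.5  121.69 113.5 ] 18.15 [-10.54   1.92   2.  ] 11.12 [[-0.005, -0.068, -0.998], [-0.002, -0.998, 0.068], [-1.0, 0.003, 0.005]]
crop origin 267 78 proj 312 115
f 8
pos [481.86 121.73 113.59] clk 18.25 F [-9.9  2.9  0.5] w 10.8
d mm [-0.36 -1.43 11.86] rot [-0.03  0.23 -0.15] |rot| 0.3
```

View pics/w15.png

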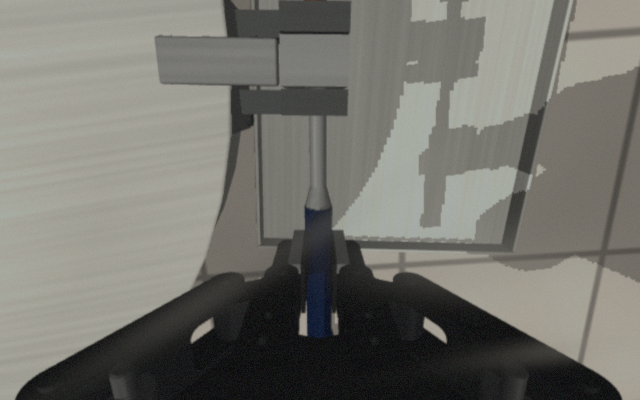

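>>> arm_command:
  rows:
    - {"dx":-0.0006,"dy":-0.0006,"dz":-0.0026,"wx":0,"wy":0.3,"wz":-0.15,"gripper":1}
    - {"dx":-0.0012,"dy":-0.0012,"dz":-0.0034,"wx":0,"wy":0.4,"wz":-0.2,"gripper":1}
    - {"dx":-0.0014,"dy":-0.0014,"dz":-0.0042,"wx":0,"wy":0.5,"wz":-0.2,"gripper":1}
    - {"dx":-0.0014,"dy":-0.0015,"dz":-0.005,"wx":0,"wy":0.5,"wz":-0.2,"gripper":1}
    - {"dx":-0.0014,"dy":-0.0015,"dz":-0.0058,"wx":0,"wy":0.5,"wz":-0.2,"gripper":1}
    - {"dx":-0.0014,"dy":-0.0015,"dz":-0.0066,"wx":0,"wy":0.5,"wz":-0.2,"gripper":1}
    - {"dx":-0.0014,"dy":-0.0015,"dz":-0.0074,"wx":0,"wy":0.5,"wz":-0.2,"gripper":1}
    - {"dx":-0.0014,"dy":-0.0015,"dz":-0.0082,"wx":0,"wy":0.5,"wz":-0.2,"gripper":1}

```text
clock: 19.05
position: [485.7, 121.5, 113.4]
ee_rot: [-0.705, 0.025, 0.708, 0.024]
contact_force: [-12.0, 1.3, 1.4]
gripper_width: 10.7
```

```bash
python3 cl.py w16; python3 -c "
from plan import *
goal(-8,(-.7,0))"
```

```text
s along b 476.33 lat 154.26 F along b -12.07
[485.71 121.51 113.41] 19.05 [-12.01   1.32   1.36] 10.67 [[-0.005, -0.069, -0.998], [-0.002, -0.998, 0.069], [-1.0, 0.003, 0.005]]
crop origin 268 88 proj 313 125
f 8
pos [486.06 121.55 113.51] clk 19.15 F [-10.2   2.5   0.6] w 10.9
d mm [-0.43 -1.3  16.07] rot [-0.09  0.23 -0.14] |rot| 0.3
```

View pics/w16.png

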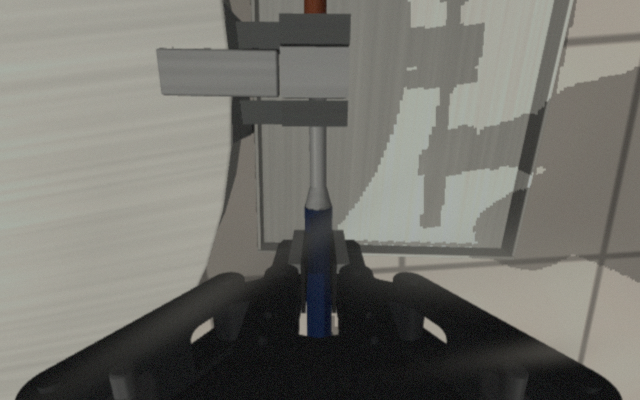

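>>> arm_command:
  rows:
    - {"dx":-0.0006,"dy":-0.0006,"dz":-0.0026,"wx":0,"wy":0.3,"wz":-0.15,"gripper":1}
    - {"dx":-0.0012,"dy":-0.001,"dz":-0.0033,"wx":0,"wy":0.4,"wz":-0.2,"gripper":1}
    - {"dx":-0.0014,"dy":-0.0013,"dz":-0.004,"wx":0,"wy":0.5,"wz":-0.2,"gripper":1}
    - {"dx":-0.0014,"dy":-0.0013,"dz":-0.0047,"wx":0,"wy":0.5,"wz":-0.2,"gripper":1}
    - {"dx":-0.0014,"dy":-0.0013,"dz":-0.0054,"wx":0,"wy":0.5,"wz":-0.2,"gripper":1}
    - {"dx":-0.0014,"dy":-0.0013,"dz":-0.0061,"wx":0,"wy":0.5,"wz":-0.2,"gripper":1}
    - {"dx":-0.0014,"dy":-0.0013,"dz":-0.0068,"wx":0,"wy":0.5,"wz":-0.2,"gripper":1}
    - {"dx":-0.0014,"dy":-0.0013,"dz":-0.0075,"wx":0,"wy":0.5,"wz":-0.2,"gripper":1}

```text
clock: 19.95
position: [489.2, 121.3, 113.4]
ee_rot: [-0.705, 0.026, 0.708, 0.024]
contact_force: [-11.8, 3.2, 1.6]
gripper_width: 10.8
```

```bash
python3 cl.py w17; python3 - <<'E'
from plan import *
goal(-8,(-.7,0))
im=np.load('w17.npz')['img'][0:150,260:370];save('w17f',cv2.resize(im,None,fx=4,fy=4,interpolation=cv2.INTER_CUBIC))
S=get_image('scene');save('s17',cv2.resize(S['img'][205:265,330:410],None,fx=8,fy=8,interpolation=cv2.INTER_CUBIC))
D=get_image('side');save('d17',cv2.resize(D['img'][215:275,290:370],None,fx=8,fy=8,interpolation=cv2.INTER_CUBIC))
E
```

```text
s along b 479.79 lat 154.31 F along b -11.97
[489.16 121.33 113.36] 19.95 [-11.78   3.15   1.64] 10.79 [[-0.005, -0.07, -0.998], [-0.002, -0.998, 0.07], [-1.0, 0.002, 0.005]]
crop origin 268 97 proj 313 134
f 8
pos [489.47 121.34 113.45] clk 20.05 F [-10.6   3.7   0.7] w 10.6
d mm [-0.47 -1.26 19.49] rot [-0.15  0.24 -0.12] |rot| 0.3
```

View pics/w17f.png

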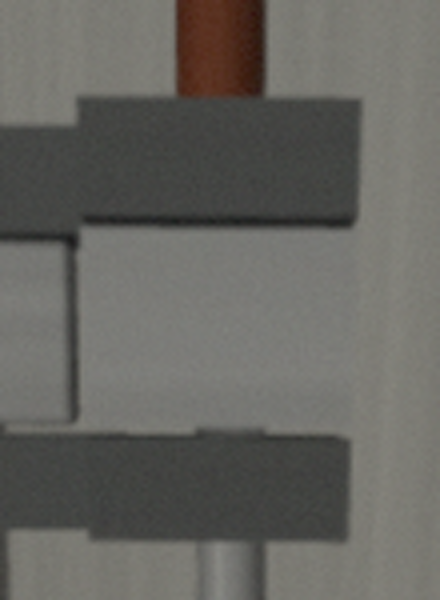

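View pics/s17.png

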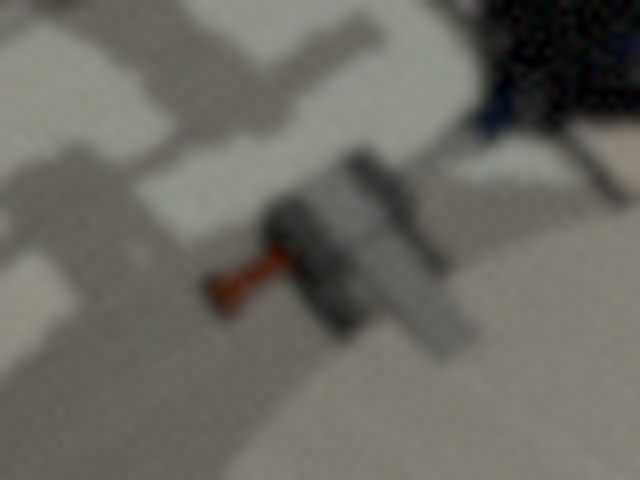

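View pics/d17.png

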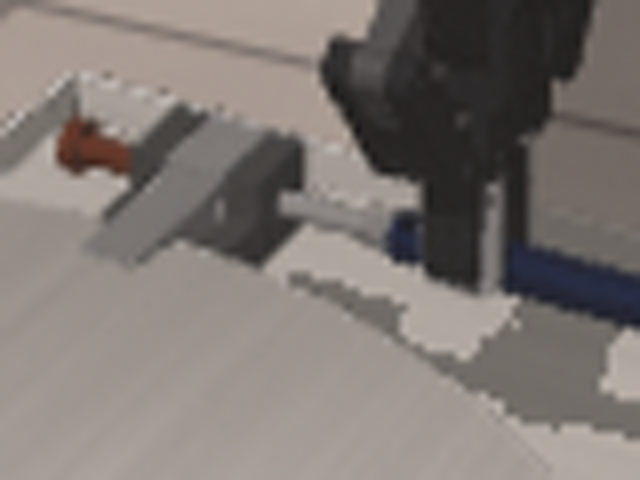

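```bash
python3 - <<'E'
from plan import *
b=np.array([.9977,-.0679,0])
d=np.load('w17.npz');W=(d['K'],d['R'],d['t'])
A=onz(W,[(318.5,206.5)],117.7)[0]@b
f=onz(W,[(318,134.6)],131)[0]@b; far=onz(W,[(318,24.4)],131)[0]@b
print('body->face',f-A,'inserted',60-(f-A),61-(f-A),'eyes len',far-f)
S=cam(get_image('scene'));D=cam(get_image('side'))
h=tri([S,D],[(330+222/8,205+292/8),(290+75/8,215+147/8)]);print('head',h, h@b)
print('far face s',(np.array([546,119.5,118])@b+40), 'predicted head px', [ (proj(S,F0+b*(40+g+2.75))-[330,205])*8 for g in (20,22,25)],[ (proj(D,F0+b*(40+g+2.75))-[290,215])*8 for g in (20,22,25)])
E
```

```text
body->face 35.06840283698358 inserted 24.93159716301642 25.93159716301642 eyes len 39.76774666412291
head [611.51434581 115.61784974 117.60095732] 602.2574108173415
far face s 576.63015 predicted head px [array([[228.22309247, 289.74929215]]), array([[223.01195122, 293.09441211]]), array([[215.18258044, 298.12021802]])] [array([[ 88.95259355, 144.28082626]]), array([[ 82.75639238, 142.57716616]]), array([[ 73.48097699, 140.02686885]])]
```

>>> arm_command:
  rows:
    - {"dx":-0.0006,"dy":-0.0006,"dz":-0.0026,"wx":0,"wy":0.3,"wz":-0.15,"gripper":1}
    - {"dx":-0.0012,"dy":-0.001,"dz":-0.0033,"wx":0,"wy":0.4,"wz":-0.2,"gripper":1}
    - {"dx":-0.0014,"dy":-0.0013,"dz":-0.004,"wx":0,"wy":0.5,"wz":-0.2,"gripper":1}
    - {"dx":-0.0014,"dy":-0.0013,"dz":-0.0047,"wx":0,"wy":0.5,"wz":-0.2,"gripper":1}
    - {"dx":-0.0014,"dy":-0.0013,"dz":-0.0052,"wx":0,"wy":0.5,"wz":-0.2,"gripper":1}
    - {"dx":-0.0014,"dy":-0.0013,"dz":-0.0056,"wx":0,"wy":0.5,"wz":-0.2,"gripper":1}
    - {"dx":-0.0014,"dy":-0.0013,"dz":-0.006,"wx":0,"wy":0.5,"wz":-0.2,"gripper":1}
    - {"dx":-0.0014,"dy":-0.0013,"dz":-0.006,"wx":0,"wy":0.5,"wz":-0.2,"gripper":1}

```text
clock: 21.05
position: [491.8, 121.3, 113.5]
ee_rot: [-0.705, 0.026, 0.708, 0.025]
contact_force: [-10.4, 3.3, 1.4]
gripper_width: 10.5
```

```bash
cat > gap.py <<'E'
import sys
from plan import *
n=sys.argv[1]
b=np.array([.9977,-.0679,0]);st=arm.read_state();print('s',st['position']@b,'lat',st['position']@np.array([.068,.9977,0]),st['contact_force'].round(1),st['clock'])
S=get_image('scene');save('s'+n,cv2.resize(S['img'][205:265,330:410],None,fx=8,fy=8,interpolation=cv2.INTER_CUBIC))
D=get_image('side');save('d'+n,cv2.resize(D['img'][215:275,290:370],None,fx=8,fy=8,interpolation=cv2.INTER_CUBIC))
E
python3 cl.py w18;python3 gap.py 18; python3 -c "
from plan import *
im=np.load('w18.npz')['img'][0:150,260:370];save('w18f',cv2.resize(im,None,fx=4,fy=4,interpolation=cv2.INTER_CUBIC))"
```

```text
s along b 482.4 lat 154.45 F along b -10.6
[491.78 121.29 113.5 ] 21.05 [-10.4    3.28   1.45] 10.48 [[-0.004, -0.071, -0.997], [-0.001, -0.997, 0.071], [-1.0, 0.002, 0.003]]
crop origin 268 103 proj 313 140
f 8
s 482.5207636020068 lat 154.45673412823922 [-10.    3.4   1.6] 21.15
```

View pics/w18f.png

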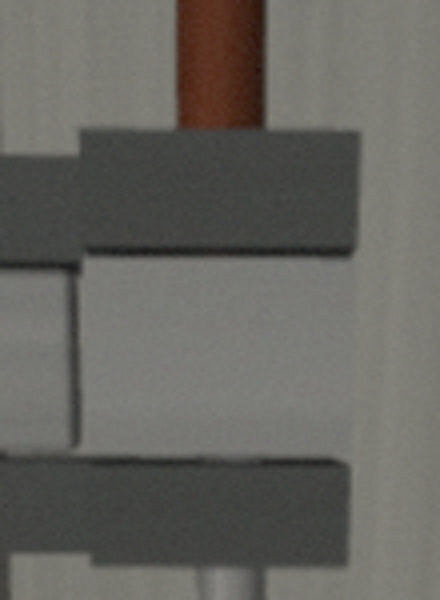

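View pics/s18.png

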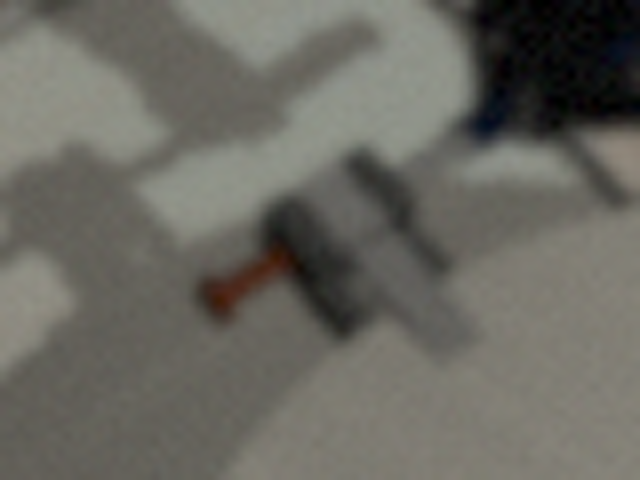

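View pics/d18.png

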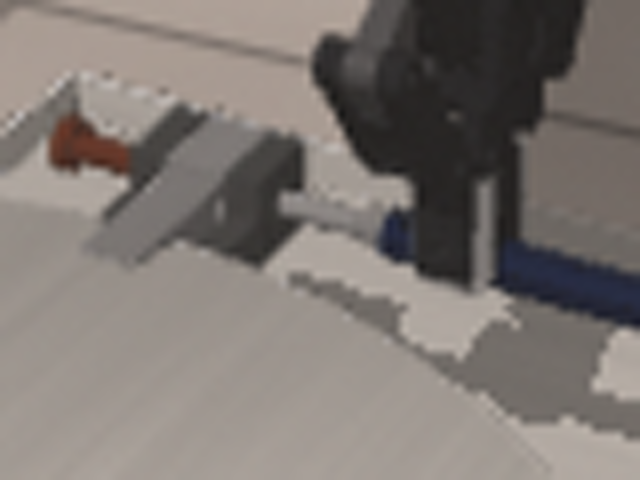

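```bash
python3 - <<'E'
from plan import *
b=np.array([.9977,-.0679,0])
for n,r1,r2,bb in [('w17',134.6,24.4,206.5),('w18',141.2,32.2,206.5)]:
    d=np.load(n+'.npz');W=(d['K'],d['R'],d['t'])
    A=onz(W,[(318.5,bb)],117.7)[0]@b;f=onz(W,[(318,r1)],131)[0]@b;far=onz(W,[(318,r2)],131)[0]@b
    print(n,'inserted',60-(f-A),61-(f-A),'near',f,'far',far,'tip',A+60)
# red blob centroid in scene/side
for n in ('scene','side'):
    g=get_image(n);im=g['img'].astype(int);m=((im[...,0]>im[...,1]*1.7)&(im[...,0]>60));m[:, :]&=True
    c=cam(g);p=proj(c,F0+b*60)[0];ys,xs=np.nonzero(m);k=(abs(xs-p[0])<15)&(abs(ys-p[1])<12);xs,ys=xs[k],ys[k]
    print(n,'px',sorted(zip(xs,ys))[:6],len(xs),'pred end of head for gap 23,25,27',[proj(c,F0+b*(45.5+q))[0].round(1).tolist() for q in (23,25,27)],'xmin',xs.min())
E
```

```text
w17 inserted 24.93159716301642 25.93159716301642 near 537.0665199412774 far 576.8342666054003 tip 561.9981171042939
w18 inserted 27.549338196958615 28.549338196958615 near 536.9940638324459 far 576.9006650809738 tip 564.5434020294045
scene px [(np.int64(357), np.int64(241)), (np.int64(357), np.int64(242)), (np.int64(357), np.int64(243)), (np.int64(358), np.int64(241)), (np.int64(358), np.int64(242)), (np.int64(359), np.int64(240))] 16 pred end of head for gap 23,25,27 [[356.7, 242.4], [356.0, 242.8], [355.3, 243.3]] xmin 357
side px [(np.int64(297), np.int64(231)), (np.int64(297), np.int64(232)), (np.int64(297), np.int64(233)), (np.int64(298), np.int64(231)), (np.int64(299), np.int64(232)), (np.int64(299), np.int64(233))] 22 pred end of head for gap 23,25,27 [[298.9, 232.4], [298.1, 232.2], [297.4, 232.0]] xmin 297
```

>>> arm_command:
  rows:
    - {"dx":-0.0006,"dy":-0.0006,"dz":-0.0026,"wx":0,"wy":0.3,"wz":-0.15,"gripper":1}
    - {"dx":-0.0012,"dy":-0.001,"dz":-0.003,"wx":0,"wy":0.4,"wz":-0.2,"gripper":1}
    - {"dx":-0.0014,"dy":-0.0013,"dz":-0.0034,"wx":0,"wy":0.5,"wz":-0.2,"gripper":1}
    - {"dx":-0.0014,"dy":-0.0013,"dz":-0.0038,"wx":0,"wy":0.5,"wz":-0.2,"gripper":1}
    - {"dx":-0.0014,"dy":-0.0013,"dz":-0.0042,"wx":0,"wy":0.5,"wz":-0.2,"gripper":1}
    - {"dx":-0.0014,"dy":-0.0013,"dz":-0.0042,"wx":0,"wy":0.5,"wz":-0.2,"gripper":1}
    - {"dx":-0.0014,"dy":-0.0013,"dz":-0.0042,"wx":0,"wy":0.5,"wz":-0.2,"gripper":1}
    - {"dx":-0.0014,"dy":-0.0013,"dz":-0.0042,"wx":0,"wy":0.5,"wz":-0.2,"gripper":1}

```text
clock: 22.15
position: [492.5, 121.4, 113.6]
ee_rot: [-0.706, 0.026, 0.707, 0.025]
contact_force: [-9.4, 2.5, 0.7]
gripper_width: 10.7
```

```bash
python3 gap.py 19
```

```text
s 483.1256109145108 lat 154.5687887611803 [-9.4  2.5  0.7] 22.15
```

The gap is about 24.8 mm by arm travel and 23.5–24.5 mm from the pictures before that last small push. I'll withdraw straight back.

>>> arm_command:
  rows:
    - {"dx":-0.0005,"dy":-0.0004,"dz":0.002,"wx":0,"wy":0,"wz":0,"gripper":1}
    - {"dx":-0.0007,"dy":-0.0004,"dz":0.006,"wx":0,"wy":0.1,"wz":0,"gripper":1}
    - {"dx":-0.0007,"dy":-0.0004,"dz":0.012,"wx":0,"wy":0.2,"wz":0,"gripper":1}
    - {"dx":-0.0007,"dy":-0.0004,"dz":0.019,"wx":0,"wy":0.2,"wz":0,"gripper":1}
    - {"dx":-0.0007,"dy":-0.0004,"dz":0.027,"wx":0,"wy":0.2,"wz":0,"gripper":1}
    - {"dx":-0.0007,"dy":-0.0004,"dz":0.036,"wx":0,"wy":0.2,"wz":0,"gripper":1}
    - {"dx":-0.0007,"dy":-0.0004,"dz":0.045,"wx":0,"wy":0.2,"wz":0,"gripper":1}
    - {"dx":-0.0007,"dy":-0.0004,"dz":0.05,"wx":0,"wy":0.2,"wz":0,"gripper":1}

```text
clock: 23.05
position: [441.6, 125.3, 114.5]
ee_rot: [0.707, -0.026, -0.706, -0.025]
contact_force: [-0.1, -0.3, -1.1]
gripper_width: 10.7
```

```bash
python3 - <<'E'
from plan import *
from look import look
look('w20')
E
python3 gap.py 20
python3 - <<'E'
from plan import *
p=(np.cos(-.155),np.sin(-.155),0)
rel(frame(p),(564.5,2.6,100))
E
```

```text
[441.58 125.29 114.47] 23.05 [-0.08 -0.3  -1.08] 10.7 [[0.001, -0.072, -0.997], [-0.001, -0.997, 0.072], [-1.0, 0.001, -0.001]]
crop origin 264 0 proj 314 2
f 8
s 431.64396954435045 lat 154.90403637724742 [-1.  -0.7 -1.1] 23.1
pos [442.55 125.56 114.63] clk 23.2 F [-0.6 -0.6 -1.5] w 10.4
d mm [  14.93  113.88 -130.43] rot [ 4.77 -0.1  -0.03] |rot| 4.8
```

View pics/w20.png

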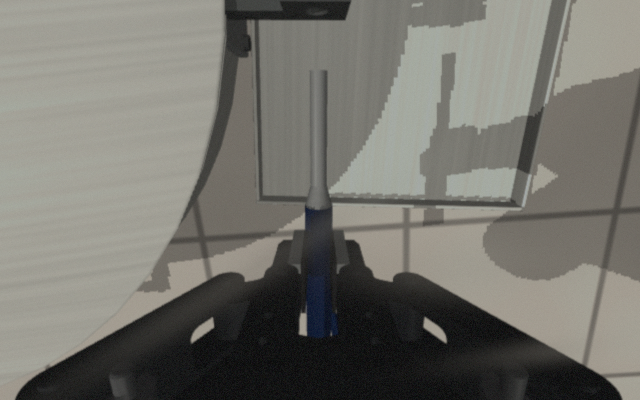

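View pics/d20.png

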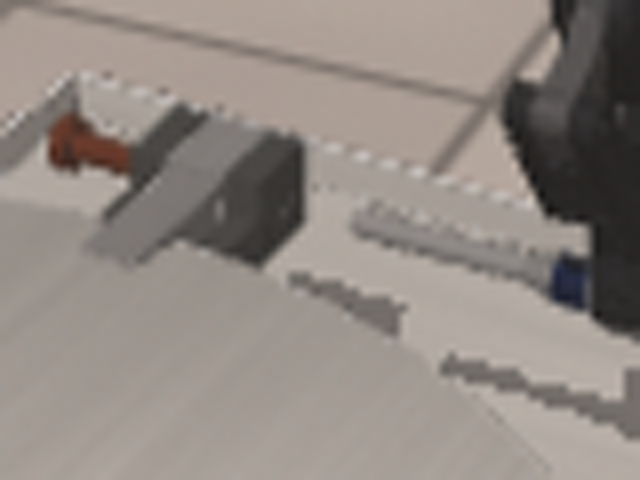

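>>> arm_command:
  rows:
    - {"dx":-0.025,"dy":0,"dz":0,"wx":0,"wy":0,"wz":0,"gripper":1}
    - {"dx":-0.05,"dy":0,"dz":0,"wx":0,"wy":0,"wz":0,"gripper":1}
    - {"dx":-0.07,"dy":0.01,"dz":-0.015,"wx":0,"wy":0,"wz":0,"gripper":1}
    - {"dx":-0.075,"dy":0.025,"dz":-0.045,"wx":0,"wy":0,"wz":0,"gripper":1}
    - {"dx":-0.075,"dy":0.045,"dz":-0.08,"wx":0,"wy":0,"wz":0,"gripper":1}
    - {"dx":-0.075,"dy":0.057,"dz":-0.11,"wx":0,"wy":0,"wz":0,"gripper":1}
    - {"dx":-0.075,"dy":0.057,"dz":-0.117,"wx":0,"wy":0,"wz":0,"gripper":1}
    - {"dx":-0.075,"dy":0.057,"dz":-0.117,"wx":0,"wy":0,"wz":0,"gripper":1}

```text
clock: 24.0
position: [555.7, 60.0, 189.0]
ee_rot: [0.707, -0.026, -0.706, -0.026]
contact_force: [-0.5, -0.9, -1.3]
gripper_width: 10.7
```

```bash
python3 - <<'E'
from plan import *
from look import look
look('w21',(590,115,118),130,100)
p=(np.cos(-.155),np.sin(-.155),0)
rel(frame(p),(564.5,2.6,60))
E
```

```text
[555.73  59.96 189.03] 24.0 [-0.53 -0.88 -1.33] 10.73 [[0.001, -0.074, -0.997], [-0.001, -0.997, 0.074], [-1.0, 0.001, -0.001]]
crop origin 171 111 proj 236 161
f 6
pos [554.73  60.26 189.16] clk 24.05 F [-0.3 -0.3 -0.8] w 11.2
d mm [129.22  56.67 -13.9 ] rot [ 4.72 -0.01 -0.06] |rot| 4.7
```

View pics/w21.png

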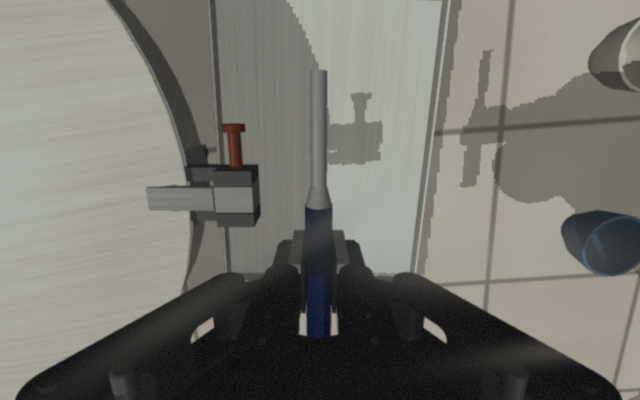

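View pics/w21c.png

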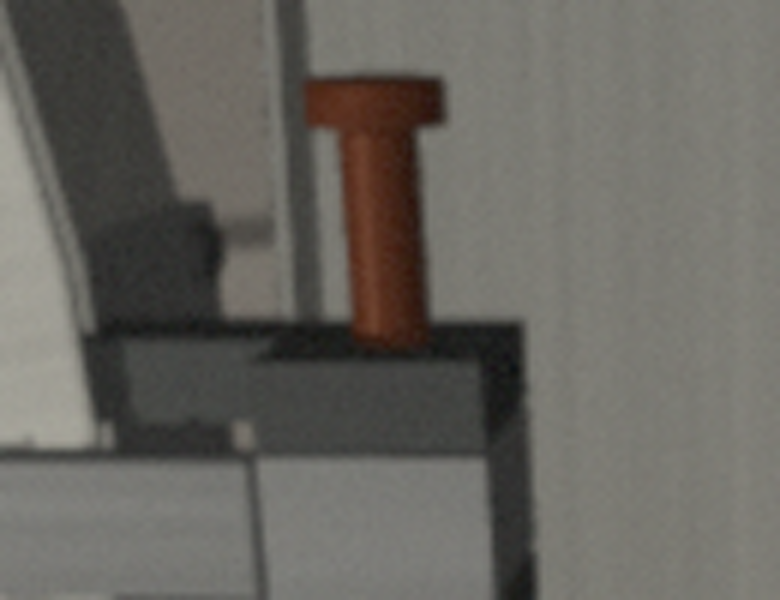

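```bash
python3 - <<'E'
from plan import *
b=np.array([.9977,-.0679,0])
d=np.load('w21.npz');W=(d['K'],d['R'],d['t'])
f=lambda r,c,z: onz(W,[(171+c/6-.4,111+r/6-.4)],z)[0]@b
print('under head',f(127,380,126),f(127,380,122.5),'outer',f(78,375,126),'face@shank',f(346,392,122.5),'face top edge',f(358,400,131),'face bottom',f(324,400,105))
print('gap',f(127,380,126)-f(346,392,122.5), f(127,380,126)-f(358,400,131))
E
```

```text
under head 602.1223068840412 601.8326981512181 outer 607.3983708049399 face@shank 576.8801219473495 face top edge 577.2356602469525 face bottom 576.1363693654179
gap 25.24218493669173 24.88664663708869
```

From above, the gap measures 24.9–25.2 mm and the head 5.3 mm thick, close to its nominal 5.5 mm. Next I'll lay the punch back.

>>> arm_command:
  rows:
    - {"dx":0.0,"dy":0.02,"dz":-0.004,"wx":1.5,"wy":0,"wz":0,"gripper":1}
    - {"dx":0.01,"dy":0.04,"dz":-0.01,"wx":3,"wy":0,"wz":0,"gripper":1}
    - {"dx":0.03,"dy":0.055,"dz":-0.014,"wx":4.7,"wy":0,"wz":0,"gripper":1}
    - {"dx":0.055,"dy":0.0567,"dz":-0.014,"wx":4.7,"wy":0,"wz":0,"gripper":1}
    - {"dx":0.085,"dy":0.0567,"dz":-0.014,"wx":4.7,"wy":0,"wz":0,"gripper":1}
    - {"dx":0.115,"dy":0.0567,"dz":-0.014,"wx":4.7,"wy":0,"wz":0,"gripper":1}
    - {"dx":0.14,"dy":0.0567,"dz":-0.014,"wx":4.7,"wy":0,"wz":0,"gripper":1}
    - {"dx":0.15,"dy":0.0567,"dz":-0.014,"wx":4.7,"wy":0,"wz":0,"gripper":1}

```text
clock: 24.85
position: [562.0, 3.0, 37.1]
ee_rot: [-0.703, 0.055, 0.707, 0.053]
contact_force: [-0.7, -0.3, -1.7]
gripper_width: 10.7
```

```bash
python3 - <<'E'
from plan import *
from look import look
look('w22')
p=(np.cos(-.155),np.sin(-.155),0)
rel(frame(p),(564.5,2.6,6))
E
```

```text
[562.05   2.95  37.12] 24.85 [-0.66 -0.34 -1.72] 10.71 [[-0.005, -0.153, -0.988], [-0.002, -0.988, 0.153], [-1.0, 0.003, 0.004]]
crop origin 0 325 proj -81 469
f 8
pos [562.15   2.84  36.69] clk 24.9 F [-1.1  0.2 -1.7] w 10.4
d mm [30.68 -0.21 -2.5 ] rot [ 0.07  0.27 -0.17] |rot| 0.3
```

View pics/w22.png

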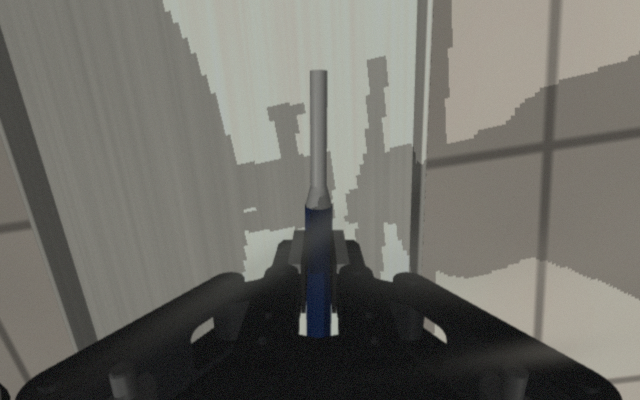

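>>> arm_command:
  rows:
    - {"dx":0.008,"dy":0,"dz":-0.001,"wx":0,"wy":0.15,"wz":-0.1,"gripper":1}
    - {"dx":0.015,"dy":0,"dz":-0.0025,"wx":0,"wy":0.27,"wz":-0.17,"gripper":1}
    - {"dx":0.02,"dy":0,"dz":-0.0025,"wx":0,"wy":0.27,"wz":-0.17,"gripper":1}
    - {"dx":0.024,"dy":0,"dz":-0.0025,"wx":0,"wy":0.27,"wz":-0.17,"gripper":1}
    - {"dx":0.027,"dy":0,"dz":-0.0025,"wx":0,"wy":0.27,"wz":-0.17,"gripper":1}
    - {"dx":0.029,"dy":0,"dz":-0.0025,"wx":0,"wy":0.27,"wz":-0.17,"gripper":1}
    - {"dx":0.03,"dy":0,"dz":-0.0025,"wx":0,"wy":0.27,"wz":-0.17,"gripper":1}
    - {"dx":0.0305,"dy":0,"dz":-0.0025,"wx":0,"wy":0.27,"wz":-0.17,"gripper":1}

```text
clock: 25.7
position: [564.5, 2.4, 6.2]
ee_rot: [0.705, -0.054, -0.705, -0.054]
contact_force: [-0.3, 0.9, -1.3]
gripper_width: 10.7
```

>>> arm_command:
  rows:
    - {"dx":0.0004,"dy":0,"dz":0,"wx":0,"wy":0,"wz":0,"gripper":1}
    - {"dx":0.0008,"dy":0,"dz":0,"wx":0,"wy":0,"wz":0,"gripper":1}
    - {"dx":0.0008,"dy":0,"dz":0,"wx":0,"wy":0,"wz":0,"gripper":1}
    - {"dx":0.0008,"dy":0,"dz":0,"wx":0,"wy":0,"wz":0,"gripper":0.65}
    - {"dx":0.0008,"dy":0,"dz":0,"wx":0,"wy":0,"wz":0,"gripper":0.5}
    - {"dx":0.0008,"dy":0,"dz":0,"wx":0,"wy":0,"wz":0,"gripper":0.3}
    - {"dx":0.0008,"dy":0,"dz":0,"wx":0,"wy":0,"wz":0,"gripper":0}
    - {"dx":0.0008,"dy":0,"dz":0,"wx":0,"wy":0,"wz":0,"gripper":0}

```text
clock: 26.5
position: [564.5, 2.4, 5.4]
ee_rot: [0.705, -0.054, -0.705, -0.054]
contact_force: [1.4, 0.4, 0.2]
gripper_width: 42.7
```

>>> arm_command:
  rows:
    - {"dx":0,"dy":0,"dz":0,"wx":0,"wy":0,"wz":0,"gripper":0}
    - {"dx":0,"dy":0,"dz":0,"wx":0,"wy":0,"wz":0,"gripper":0}
    - {"dx":-0.01,"dy":0,"dz":0,"wx":0,"wy":0,"wz":0,"gripper":0}
    - {"dx":-0.03,"dy":0,"dz":0,"wx":0,"wy":0,"wz":0,"gripper":0}
    - {"dx":-0.06,"dy":0,"dz":0,"wx":0,"wy":0,"wz":0,"gripper":0}
    - {"dx":-0.09,"dy":0,"dz":0,"wx":0,"wy":0,"wz":0,"gripper":0}
    - {"dx":-0.12,"dy":0,"dz":0,"wx":0,"wy":0,"wz":0,"gripper":0}
    - {"dx":-0.15,"dy":0,"dz":0,"wx":0,"wy":0,"wz":0,"gripper":0}

```text
clock: 27.3
position: [564.4, 2.3, 157.6]
ee_rot: [0.705, -0.054, -0.705, -0.054]
contact_force: [0.5, -0.4, 0.1]
gripper_width: 42.5
```

```bash
python3 look.py w23; python3 - <<'E'
from plan import *
for n in ('scene','side'): save(n+'23',get_image(n)['img'])
E
```

```text
[564.39   2.3  157.58] 27.3 [ 0.51 -0.36  0.06] 42.55 [[0.001, -0.153, -0.988], [0.0, -0.988, 0.153], [-1.0, -0.0, -0.001]]
crop origin 97 226 proj 147 263
f 8
```

View pics/w23.png

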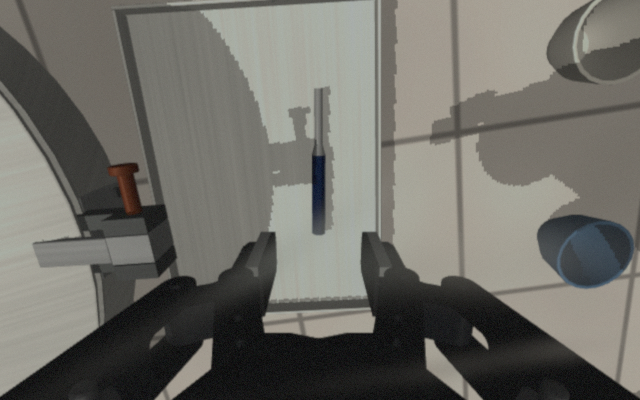

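View pics/scene23.png

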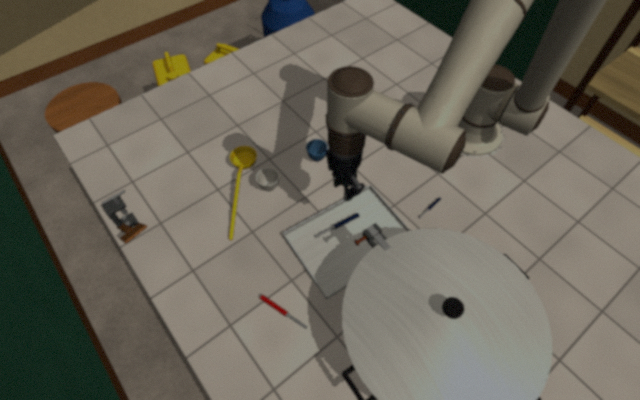

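View pics/side23.png

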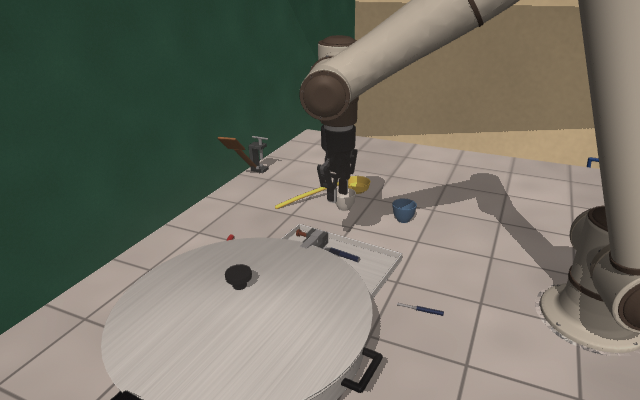

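The punch lies in the tray, with wrist pixels from (319,88) to (319,235). The pin stands drawn at (125,190). The cups, the ladle, the lid and the other tools are where they were. The arm is clear and touching nothing, so I'm handing in.

```bash
python3 - <<'E'
from h import *
print(arm.job_done())
E
```

```text
the job is handed in; nothing more can be done
None
```

The pin is pressed out with about 25 mm of gap under its head, and the drift punch is back in the tray. I handed the job in after 27 s on the robot's clock; the interface gives no verdict.

- **Punch:** I took the larger blue punch from the tray and left the red one and the small blue one alone. It did not slip in the grip during the push.
- **Finding the bore:** I lined the tip up by camera, and it went into the bore at the first try with no measurable force.
- **Pressing:** I pressed the pin slowly, about 4–5 mm/s on average. The highest force read along the bore was 12 N. Readings were taken at the end of each move and between moves, so a brief peak could have gone unseen. A side load of 2–4 N also showed during the push.
- **Gap:** Seen from above with the punch withdrawn, the gap was 24.9–25.2 mm. Arm travel gave about 24.8 mm, and earlier pictures gave 23.5–24.5 mm before the last small push of about 0.6 mm.
- **Last look:** The punch lies in the tray and the pin still stands out. Cups, ladle, lid and tray looked undisturbed, and the arm was clear and touching nothing.
- **One disagreement:** The gripper read about 10.7 mm open on the 13 mm punch body. I never explained the difference, but the hold stayed firm.

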